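# Check the coating on the pegboard cups and stack them

## Task

Check the freshly coated cups with the orange gauge: take it from its dock and press its tip lightly onto the white dot of the steel reference block, then onto the dot of each cup that is there, in the order red, yellow, green, blue, black, letting the tip spring in and pausing half a second each time. Then stand the gauge fully home in its dock again and nest all the cups, mouths down as they are, in any order, into one stack standing wholly on the round grey mat. Leave the other things on the bench where they are.

Things in the scene. Friction and masses are not known exactly. Their poses are not given: they have to be found in the camera images.
- cup_red: red steel cup standing upside down (all alike but for colour): a cone 80 mm high, 76 mm across at the mouth, 48 at the closed end, with a flange 98 mm across, 3 thick, round the mouth; wall 2 mm, closed end 24 thick: nested cups sit 24 mm above one another, 2 mm side play; 0.11 to 0.23 kg. Origin: centre of the mouth plane, on the bench; z to the closed end. None if absent.
- cup_red_dot (a point): centre of the 14 mm white dot (with black rim) on the closed end of the red cup, 80 mm above the mouth plane and 12 mm off the axis along the cup's +x
- cup_yellow: yellow steel cup standing upside down (all alike but for colour): a cone 80 mm high, 76 mm across at the mouth, 48 at the closed end, with a flange 98 mm across, 3 thick, round the mouth; wall 2 mm, closed end 24 thick: nested cups sit 24 mm above one another, 2 mm side play; 0.11 to 0.23 kg. Origin: centre of the mouth plane, on the bench; z to the closed end. None if absent.
- cup_yellow_dot (a point): centre of the 14 mm white dot (with black rim) on the closed end of the yellow cup, 80 mm above the mouth plane and 12 mm off the axis along the cup's +x
- cup_green: green steel cup standing upside down (all alike but for colour): a cone 80 mm high, 76 mm across at the mouth, 48 at the closed end, with a flange 98 mm across, 3 thick, round the mouth; wall 2 mm, closed end 24 thick: nested cups sit 24 mm above one another, 2 mm side play; 0.11 to 0.23 kg. Origin: centre of the mouth plane, on the bench; z to the closed end. None if absent.
- cup_green_dot (a point): centre of the 14 mm white dot (with black rim) on the closed end of the green cup, 80 mm above the mouth plane and 12 mm off the axis along the cup's +x
- cup_blue: blue steel cup standing upside down (all alike but for colour): a cone 80 mm high, 76 mm across at the mouth, 48 at the closed end, with a flange 98 mm across, 3 thick, round the mouth; wall 2 mm, closed end 24 thick: nested cups sit 24 mm above one another, 2 mm side play; 0.11 to 0.23 kg. Origin: centre of the mouth plane, on the bench; z to the closed end. None if absent.
- cup_blue_dot (a point): centre of the 14 mm white dot (with black rim) on the closed end of the blue cup, 80 mm above the mouth plane and 12 mm off the axis along the cup's +x
- cup_black: black steel cup standing upside down (all alike but for colour): a cone 80 mm high, 76 mm across at the mouth, 48 at the closed end, with a flange 98 mm across, 3 thick, round the mouth; wall 2 mm, closed end 24 thick: nested cups sit 24 mm above one another, 2 mm side play; 0.11 to 0.23 kg. Origin: centre of the mouth plane, on the bench; z to the closed end. None if absent.
- cup_black_dot (a point): centre of the 14 mm white dot (with black rim) on the closed end of the black cup, 80 mm above the mouth plane and 12 mm off the axis along the cup's +x
- gauge: orange pen-type coating gauge: upright body 28 x 28 mm square, 110 mm tall, black rubber band 50 to 90 mm up where it is held, 0.18 kg, with a steel probe stem below. Origin: centre of the body's underside; z up. At the start it stands in the dock with the underside on the well's rails, 48 mm above the bench.
- tip_end (a point): lower end of the gauge's 8 mm thick round probe stem, on the gauge axis, 32 mm below the body's underside when sprung out
- tip (a joint): how far the probe tip is sprung into the gauge (m): 0 out, 0.010 fully in; starts to move at about 1.5 N, fully in at about 4.5 N
- dock: fixed black dock, plate 90 (x) x 190 (y) x 8 mm on the bench, with a grey square well at y +55 mm and a steel reference block 56 x 56 mm, top 40 mm above the bench, at y -55 mm. Origin: under its centre.
- dock_seat (a point): centre of the well's rails, 48 mm above the bench, where the gauge's origin sits when fully home. The square well is 36 mm wide inside with walls up to 70 mm above the bench, sides parallel to the dock's x and y; a 16 mm wide slot along y between the rails lets the stem hang through
- ref_dot (a point): centre of the white 14 mm dot on top of the steel reference block, 40 mm above the bench
- mat: round grey mat, 220 mm across, 1 mm thick, lying on the bench and offering no resistance (cups on it stand at bench height). Origin: its centre.
- tape_roll: white tape roll, 60 mm across, 22 mm high, lying flat; origin under its centre; a bystander, to be left alone
- screwdriver: red screwdriver, 170 mm long, lying on the bench; a bystander, to be left alone
- jar: glass jar with wooden cap, 64 mm across, 85 mm high; a bystander, to be left alone
- tin: low green tin, 60 mm across, 30 mm high; a bystander, to be left alone
- glue: orange glue bottle, 52 mm across, 100 mm high; a bystander, to be left alone
- wrench: steel wrench, 190 mm long, lying on the bench; a bystander, to be left alone
Not all that is in view belongs to the job. Of the things like the cup_red, leave any that is pink; of the rest the larger one is meant.

How it is judged:
By the outcome, as a careful person would: the job done as asked, in the order asked, and still so for the second after the job is handed in, with the robot touching nothing.
Of cup_red, cup_yellow, cup_green, cup_blue, cup_black only 3 to 4 are there at a start; the rules pass over those that are not, and their reading is None.
At some moment in a run one of cup_red, cup_yellow, cup_green, cup_blue, cup_black may be knocked a few centimetres aside while the robot is not near it.
It also fails if it takes over 200 s, if anything falls off the work surface, if the arm or the gripper's body presses on something with over 40 N, if the wrist force passes 120 N, or if a joint passes its speed limit or range.

## Robot

A 6-joint arm with a two-finger parallel gripper is mounted at the origin on the work surface. World frame = base frame: x ahead of the robot, y to its left, z up, the work surface at z = 0. Lengths are in m, angles in degrees, forces in N, time in s.
With the tool pointing down it reaches from about 0.35 to 0.95 m from the base axis. Payload 17.4 kg.
Tool frame: the origin (TCP) lies on the centre line of the jaws, within the pads' length; the fingertips stand 14 mm ahead of it and the grasp point (between the pads) lies 5 mm behind it; x points along the fingers, z is the direction in which the jaws open and shut, and the axes are right-handed (so a half turn about x gives the same grasp; the last joint's range is limited). The gripper opens to 93 mm and grips with 3 to 60 N. Pads are 15 mm wide; open, the fingers measure 128 mm over their backs; the gripper's body (75 mm by 188 mm) begins 65 mm behind the grasp point.
Start: joints at [-65.821, 6.646, 82.598, -0, 90.757, -2.166], TCP at [0.3, -0.605, 0.233] pointing down, gripper open.
Joint ranges: [-162.19, 162.19], [-47.58, 125.68], [4.15, 143.07], [-65.23, 245.23], [0.69, 171.88], [-170.13, 170.13]. Speed limits (degrees/s): [108.29, 108.29, 127.2, 180, 180, 180].

## Interface

Orientations are given as a 3x3 rotation matrix whose columns are the frame's x, y, z axes.
In Python, from plant import ctrl, optics, ticket gives the robot as it stands.
- The arm moves only by the tool play_rows, never from a script. Its argument "rows" is a list that holds one entry, the list of rows, each a list of 5 numbers: the closure, from 0 (fully open) to 1 (shut), then the shift along the tool's x, y, z in cm, then the turn about the tool's x in degrees. In form: [[[hand, x, y, z, roll], ...]]. A call has 1 to 12 rows; each row is the pose to reach, as a shift and turn from the pose commanded when the call began, along the tool's axes at that moment; what a row does not reach only later rows make up. A row lasts 1/12 s, in which the tool goes at most 41.7 mm and 7.16 degrees, less where a joint would pass 70% of its speed; a pose out of reach is approached as far as the arm can. A call with a gripper value outside its range is refused whole. The fingers move at their own pace and stop on an object; "force" is the grip in N (left out, the last holds). Time passes only in rows, so rows that repeat a pose let the fingers close. It gives the time, the measured TCP pose, the force and the opening at its end, in the units of the state.
- ctrl.get_obs(): the state, without advancing time (a new reading comes with each control period).
- optics.read_camera(name): name is "side" or "top"; returns the picture (400x640x3 uint8, red, green, blue); there is no depth.
- optics.camera_model(name): a dict with "camera_matrix" (3x3 intrinsics, pixels), "k1" (the pictures are not rectified: a ray, as slopes to the right and down, at radius r is drawn at 1 + k1 r^2 times it, then the intrinsics apply), "view" (4x4, takes a point from world to camera coordinates). Camera axes: x right, y up, looking along -z (the intrinsics and any distortion apply to the point x, -y, -z); pixel columns grow to the right and rows downward; lengths in m; the calibration is good to about 2 mm. A picture is of the moment at which its call begins. camera_model takes no time and is no camera call.
- ticket.hand_in(): hands the job in, once; it reports no verdict.
The state is a dict: "clock": time; "q": joint angles; "qd": joint speeds; "effort": joint torques, N m; "eef_pos": TCP position; "tcp_rot": TCP orientation; "ft_force": force on the tool from outside, world axes, zero at the start; "ft_torque": the same for the moment, N m; "opening": opening from 0.0 (shut) to 1.0 (fully open).
Only numpy, scipy, OpenCV 4.12 (cv2) and the standard library are available. Lean on these libraries where they do the work, as an engineer would, in place of code of your own. Each camera call takes 0.05 s, during which the arm holds its last target.

## Working session

There is one attempt and no reset: what is moved stays moved. The work goes in short steps, Python scripts to look and compute and a tool call to move; the robot and the scene stay as the last step left them, time stands still between calls to the robot, and variables do not carry over. Pictures are saved under pics/ and viewed, and the job is handed in when it is done.

Besides the shell and the picture viewer there is one more tool, called after "Call:" as name(argument=value, ...), one argument or row to a line, values as JSON. play_rows: Moves the arm, as the interface text tells. Its arguments: {"type":"object","properties":{"rows":{"type":"array","items":{"type":"array","items":{"type":"array","items":{"type":"number"}}}},"force":{"type":"number"}},"required":["rows"]}

```bash
ls; mkdir -p pics; python3 - <<'E'
from plant import ctrl, optics, ticket
import cv2
o=ctrl.get_obs()
for k,v in o.items(): print(k,v)
for n in("top","side"):
    im=optics.read_camera(n); cv2.imwrite(f"pics/{n}0.png",im[:,:,::-1]); 
    m=optics.camera_model(n); print(n,m)
E
```

```text
pics
clock 0.0
q [-6.58231267e+01  6.67235981e+00  8.26365716e+01  1.40645965e-03
  9.07581232e+01 -2.16689609e+00]
qd [ 0.08827694  0.12512359 -0.00843953 -0.06147878  0.05658735 -0.00310237]
effort [ 3.66566688e-03 -7.21272254e+01 -6.22614455e+01  7.80897774e-02
  2.38032587e-02 -9.93249864e-05]
eef_pos [ 0.29943767 -0.60471894  0.23191701]
tcp_rot [[-4.56919144e-04  8.96147576e-01  4.43755917e-01]
 [ 1.07772116e-03  4.43756147e-01 -8.96146930e-01]
 [-9.99999315e-01  6.87784546e-05 -1.16855789e-03]]
ft_force [-0.19271428  0.54353858 -0.07129875]
ft_torque [-0.0031678  -0.05983506 -0.02691227]
opening 0.9979966020193959
top {'camera_matrix': array([[380.70748119,   0.        , 316.68805183],
       [  0.        , 380.70748119, 202.72357875],
       [  0.        ,   0.        ,   1.        ]]), 'k1': -0.023940150103494973, 'view': array([[ 0.02326184, -0.99935246, -0.02745064,  0.00445594],
       [ 0.99869772,  0.02198196,  0.04603983, -0.53287085],
       [-0.0454066 , -0.02848586,  0.99856236, -1.04935358],
       [ 0.        ,  0.        ,  0.        ,  1.        ]])}
side {'camera_matrix': array([[476.00688546,   0.        , 314.30755132],
       [  0.        , 476.00688546, 203.54036605],
       [  0.        ,   0.        ,   1.        ]]), 'k1': -0.0930556431421207, 'view': array([[-0.97883719, -0.20443742, -0.00911557,  0.54293113],
       [ 0.09635837, -0.49974131,  0.86079828, -0.10256   ],
       [-0.18053481,  0.84170301,  0.50886464, -1.28140471],
       [ 0.        ,  0.        ,  0.        ,  1.        ]])}
```

View pics/top0.png

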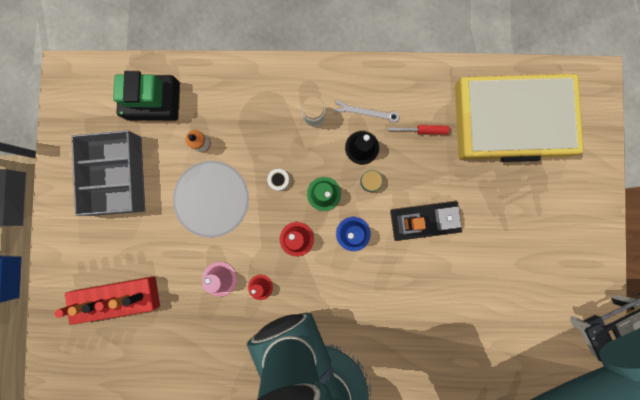

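View pics/side0.png

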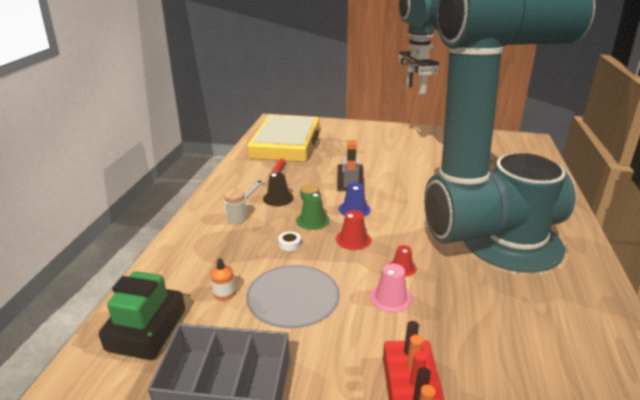

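```bash
cat > h.py <<'E'
from plant import ctrl, optics, ticket
import cv2, numpy as np
def cam(n):
    m=optics.camera_model(n); return m["camera_matrix"],m["k1"],m["view"]
def proj(n,P):
    K,k,V=cam(n); P=np.atleast_2d(P); c=P@V[:3,:3].T+V[:3,3]
    s=np.c_[c[:,0],-c[:,1]]/(-c[:,2:3]); s=s*(1+k*(s**2).sum(1,keepdims=True))
    return s*K[0,0]+K[:2,2]
def ray(n,uv):
    K,k,V=cam(n); uv=np.atleast_2d(np.float64(uv))
    s=cv2.undistortPoints(uv.reshape(-1,1,2),K,np.array([k,0,0,0.])).reshape(-1,2)
    d=np.c_[s[:,0],-s[:,1],-np.ones(len(s))]@V[:3,:3]
    return -V[:3,:3].T@V[:3,3], d
def cast(n,uv,z):
    o,d=ray(n,uv); return o+d*((z-o[2])/d[:,2])[:,None]
def tri(uva,uvb):
    o1,d1=ray("top",uva);o2,d2=ray("side",uvb);d1=d1[0];d2=d2[0]
    t=np.linalg.lstsq(np.c_[d1,-d2],o2-o1,rcond=None)[0]
    a=o1+t[0]*d1;b=o2+t[1]*d2
    return (a+b)/2,np.linalg.norm(a-b)
def shot(n,name):
    im=np.ascontiguousarray(optics.read_camera(n)[:,:,::-1]); cv2.imwrite(f"pics/{name}.png",im); return im
def crop(im,x0,y0,x1,y1,f,name):
    cv2.imwrite(f"pics/{name}.png",cv2.resize(im[y0:y1,x0:x1],None,fx=f,fy=f,interpolation=cv2.INTER_CUBIC))
E
python3 - <<'E'
from h import *
t=cv2.imread("pics/top0.png"); s=cv2.imread("pics/side0.png")
crop(t,200,120,470,310,2.9,"tc0"); crop(s,200,130,450,310,3.1,"sc0")
E
```

```text
(no output)
```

View pics/tc0.png

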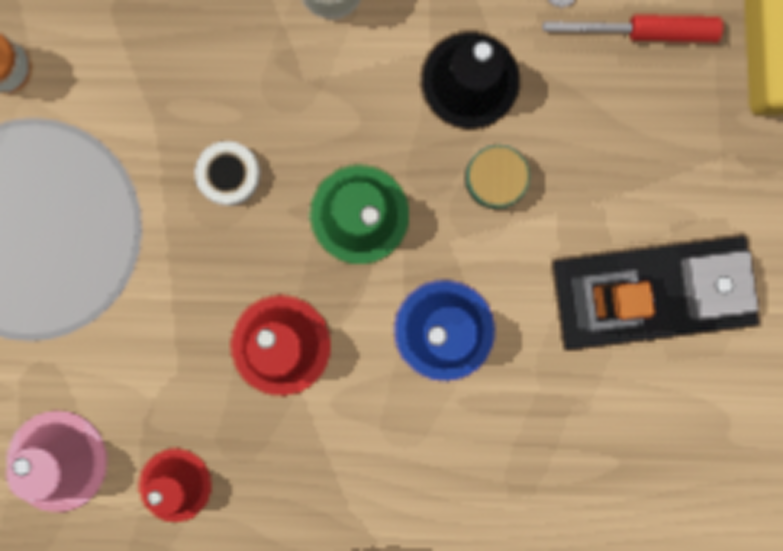

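View pics/sc0.png

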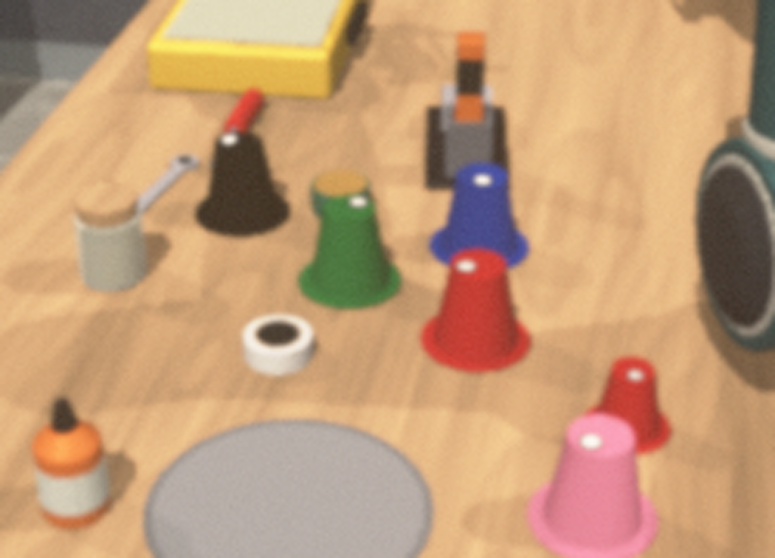

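The crops show the following:
- **Red:** there are two candidates at top pixels, (297,239) and (260,288). The larger one at (297,239) is meant. The small one and the pink one at (219,279) stay.
- **Other cups:** green is at (323,194), blue at (353,234) and black at (362,148). There is no yellow cup.
- **Dock:** the gauge is at about (416,223), with the reference block at (449,218).

```bash
cat > meas.py <<'E'
from h import *
from scipy.optimize import least_squares
def circ(P,r):
    f=lambda c: np.hypot(P[:,0]-c[0],P[:,1]-c[1])-r
    s=least_squares(f,P[:,:2].mean(0),loss="soft_l1",f_scale=.001); return s.x,np.sqrt(np.mean(f(s.x)**2))
BOX={"red":(297,239),"green":(323,194),"blue":(353,234),"black":(362,148)}
def cmask(im,c):
    h=cv2.cvtColor(im,cv2.COLOR_BGR2HSV);H,S,V=cv2.split(h)
    if c=="red": m=((H<8)|(H>172))&(S>150)&(V>50)
    if c=="green": m=(H>45)&(H<80)&(S>110)
    if c=="blue": m=(H>105)&(H<130)&(S>120)
    if c=="black": m=(V<62)
    return m.astype(np.uint8)*255
def cup(im,c,ctr,verbose=True):
    m=np.zeros(im.shape[:2],np.uint8); x,y=map(int,ctr)
    m[y-34:y+34,x-34:x+34]=cmask(im,c)[y-34:y+34,x-34:x+34]
    m=cv2.morphologyEx(m,cv2.MORPH_OPEN,np.ones((3,3)))
    cs,_=cv2.findContours(m,cv2.RETR_EXTERNAL,cv2.CHAIN_APPROX_NONE)
    k=max(cs,key=cv2.contourArea)
    P=cast("top",k[:,0,:],0.003)
    c0,e=circ(P,.049)
    # dot: bright pixels in hull, subpixel weighted
    hm=np.zeros_like(m); cv2.drawContours(hm,[cv2.convexHull(k)],-1,255,-1)
    g=im.min(2).astype(float); 
    pk=np.unravel_index(np.argmax(np.where(hm>0,g,0)),g.shape)
    yy,xx=np.mgrid[pk[0]-5:pk[0]+6,pk[1]-5:pk[1]+6]; w=np.clip(g[yy,xx]-110,0,None)
    uv=np.array([(w*xx).sum(),(w*yy).sum()])/w.sum()
    d=cast("top",uv,.08)[0]
    return c0,e,uv,d
if __name__=="__main__":
    t=cv2.imread("pics/top0.png")
    for c in BOX:
        c0,e,uv,d=cup(t,c,BOX[c]); print(c,"centre",c0.round(4),"rms",round(e,4),"dot uv",uv.round(1),"dot",d.round(4),"off",round(float(np.linalg.norm(d[:2]-c0)),4),"r",np.hypot(*d[:2]).round(3))
    H=cv2.cvtColor(t,cv2.COLOR_BGR2HSV)
    # mat
    m=((H[:,:,1]<25)&(H[:,:,2]>120)).astype(np.uint8)*255; z=np.zeros_like(m); z[155:245,168:255]=m[155:245,168:255]
    cs,_=cv2.findContours(z,cv2.RETR_EXTERNAL,cv2.CHAIN_APPROX_NONE);k=max(cs,key=cv2.contourArea)
    print("mat",circ(cast("top",k[:,0,:],.001),.11))
    # ref dot
    g=t.min(2).astype(float); print(g[210:228,438:462].astype(int))
    # dock plate + gauge top
    m=(H[:,:,2]<60).astype(np.uint8)*255; z=np.zeros_like(m); z[195:245,385:468]=m[195:245,385:468]
    cs,_=cv2.findContours(z,cv2.RETR_EXTERNAL,cv2.CHAIN_APPROX_NONE);P=np.vstack([k[:,0,:] for k in cs if cv2.contourArea(k)>15])
    P=cast("top",P,.008)[:,:2]*1000
    print("dock",cv2.minAreaRect(P.astype(np.float32)))
    m=cv2.inRange(H,(5,150,200),(18,255,255)); z=np.zeros_like(m); z[205:235,400:440]=m[205:235,400:440]
    cs,_=cv2.findContours(z,cv2.RETR_EXTERNAL,cv2.CHAIN_APPROX_NONE);k=max(cs,key=cv2.contourArea)
    print(k[:,0,:].min(0),k[:,0,:].max(0)); P=cast("top",k[:,0,:],.158)[:,:2]*1000
    print("gauge top",cv2.minAreaRect(P.astype(np.float32)))
E
python3 meas.py
```

```text
red centre [0.431  0.0711] rms 0.0025 dot uv [291.2 236.3] dot [0.4405 0.0789 0.08  ] off 0.0123 r 0.448
green centre [ 0.5573 -0.001 ] rms 0.0047 dot uv [327.1 193.8] dot [ 0.5534 -0.0121  0.08  ] off 0.0118 r 0.554
blue centre [ 0.4483 -0.0854] rms 0.0038 dot uv [350.3 235.3] dot [ 0.4468 -0.0745  0.08  ] off 0.011 r 0.453
black centre [ 0.6889 -0.1057] rms 0.0084 dot uv [366.  137.1] dot [ 0.7047 -0.1109  0.08  ] off 0.0166 r 0.713
mat (array([0.5385236 , 0.32061197]), np.float64(0.0035691886159543752))
[[163 173 173 172 173 173 172 172 172 172 173 173 172 172 172 172 172 173
  173 173 158  89  83  88]
 [153 173 174 173 173 173 173 173 173 173 173 173 172 173 172 172 172 171
  171 171 158  91  83  85]
 [141 172 174 174 174 173 173 172 172 173 173 172 171 171 170 170 170 169
  169 169 154  95  82  82]
 [134 171 174 174 173 173 172 171 171 171 171 170 170 170 170 170 170 169
  170 169 153  98  81  79]
 [126 169 172 172 172 172 171 171 171 171 168 168 167 169 171 171 171 171
  171 171 159 121  86  81]
 [124 170 173 173 172 172 172 172 171 166 156 159 150 160 170 173 172 172
  172 172
[... 771 characters left out ...]
171 171 171 171 172 171 171
  172 172 172 171 155  90]
 [ 66  77 107 138 169 173 173 173 173 173 173 173 173 173 173 173 173 173
  174 173 174 173 157  96]
 [ 65  73 100 138 171 175 175 175 174 175 175 175 175 175 174 174 174 174
  174 174 174 173 156 105]
 [ 65  70  94 140 173 175 176 176 175 175 175 175 175 175 174 174 174 172
  169 169 170 168 153 114]
 [ 65  68  88 139 173 176 176 175 175 173 171 170 172 170 168 167 168 158
  131 115 110 105  91  80]]
dock ((489.99871826171875, -286.89483642578125), (84.51586151123047, 183.12075805664062), 8.78285026550293)
[414 219] [423 228]
gauge top ((482.4315185546875, -231.4589080810547), (20.793012619018555, 19.58875274658203), 10.159265518188477)
```

```bash
python3 - <<'E'
from meas import *
t=cv2.imread("pics/top0.png")
g=t.max(2)
def fr(P):
    f=lambda c: np.hypot(P[:,0]-c[0],P[:,1]-c[1])-c[2]
    s=least_squares(f,[*P[:,:2].mean(0),.049],loss="soft_l1",f_scale=.001); return s.x.round(4),np.sqrt(np.mean(f(s.x)**2)).round(4)
for c,(x,y) in BOX.items():
  for V in (40,50,62,75) if c=="black" else (0,):
    m=np.zeros(t.shape[:2],np.uint8)
    src=(g<V).astype(np.uint8)*255 if c=="black" else cmask(t,c)
    m[y-34:y+34,x-34:x+34]=src[y-34:y+34,x-34:x+34]
    m=cv2.morphologyEx(m,cv2.MORPH_OPEN,np.ones((5,5)))
    cs,_=cv2.findContours(m,cv2.RETR_EXTERNAL,cv2.CHAIN_APPROX_NONE);k=max(cs,key=cv2.contourArea)
    h=cv2.convexHull(k); print(c,V,fr(cast("top",h[:,0,:],.003)))
w=np.clip(t.min(2)[213:222,444:455].astype(float)-178,0,None); yy,xx=np.mgrid[213:222,444:455]
uv=[(w*xx).sum()/w.sum(),(w*yy).sum()/w.sum()]; r=cast("top",uv,.04)[0]; print("ref",uv,r)
seat=np.array([.482,-.232]); d=seat-r[:2]; print(np.linalg.norm(d),np.degrees(np.arctan2(-d[0],d[1])))
print(proj("top",[[.482,-.232,.158],[.482,-.232,.048]]))
crop(t,380,190,475,250,8,"dock0")
s=cv2.imread("pics/side0.png"); crop(s,320,130,380,200,8,"dock0s")
E
```

```text
red 0 (array([0.4309, 0.0712, 0.0475]), np.float64(0.0003))
green 0 (array([ 0.5596, -0.0023,  0.0458]), np.float64(0.0004))
blue 0 (array([ 0.4492, -0.0866,  0.0464]), np.float64(0.0003))
black 40 (array([ 0.6925, -0.1074,  0.0451]), np.float64(0.0005))
black 50 (array([ 0.6926, -0.1073,  0.0455]), np.float64(0.0006))
black 62 (array([ 0.6927, -0.1073,  0.0461]), np.float64(0.0008))
black 75 (array([ 0.6928, -0.1072,  0.0467]), np.float64(0.0009))
ref [np.float64(449.4011090573013), np.float64(217.65619223659888)] [ 0.49899458 -0.34268772  0.04      ]
0.11198476123583852 8.728814910396451
[[418.59461816 223.39317511]
 [408.74303464 223.05957686]]
```

View pics/dock0.png

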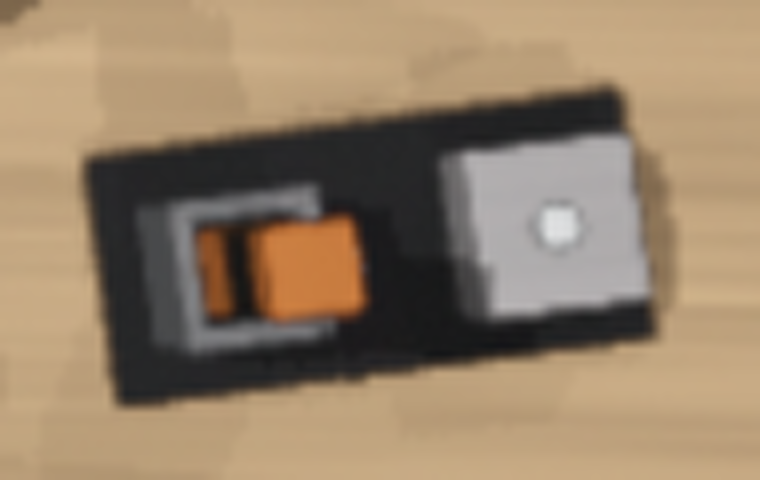

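View pics/dock0s.png

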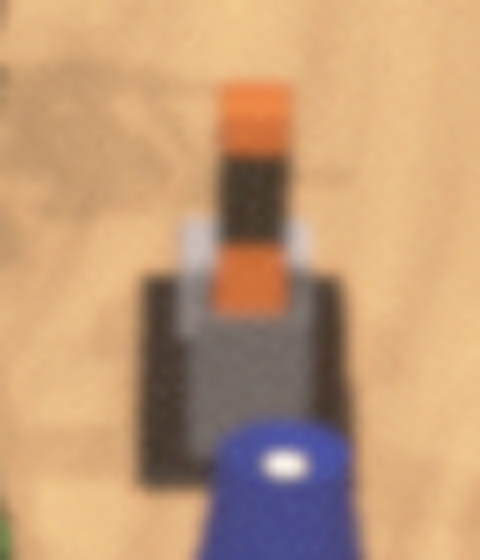

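```bash
cat > go.py <<'E'
from h import *
import sys
def to(x,y,z,yaw=None):
    """yaw: world angle (deg) of jaw axis z"""
    o=ctrl.get_obs(); p=np.array(o["eef_pos"]);R=np.array(o["tcp_rot"])
    s=R.T@(np.array([x,y,z])-p)*100
    cy=np.degrees(np.arctan2(R[1,2],R[0,2])); r=0
    if yaw is not None:
        r=-(yaw-cy); r=(r+90)%180-90
    print("to",(x,y,z,yaw),"shift cm",s.round(2),"roll",round(r,1),"| now",p.round(4),"yaw",round(cy,1),"q6",o["q"][5].round(1),"F",np.round(o["ft_force"],1),"t",round(o["clock"],2),"op",round(o["opening"],3))
if __name__=="__main__":
    to(*[float(a) for a in sys.argv[1:]])
E
python3 go.py .482 -.2325 .24 -81.2; python3 go.py .482 -.2325 .113 -81.2
```

```text
to (0.482, -0.2325, 0.24, -81.2) shift cm [ -0.78  32.88 -25.26] roll 17.5 | now [ 0.2995 -0.6047  0.232 ] yaw -63.7 q6 -2.2 F [-0.5 -1.7  0.5] t 0.1 op 0.997
to (0.482, -0.2325, 0.113, -81.2) shift cm [ 11.92  32.88 -25.25] roll 17.5 | now [ 0.2995 -0.6047  0.232 ] yaw -63.7 q6 -2.2 F [-0.5 -1.7  0.5] t 0.1 op 0.997
```

Call:
play_rows(
  rows=[
    [[0,-0.8,32.9,-25.3,17.5],[0,-0.8,32.9,-25.3,17.5],[0,-0.8,32.9,-25.3,17.5],[0,-0.8,32.9,-25.3,17.5],[0,-0.8,32.9,-25.3,17.5],[0,-0.8,32.9,-25.3,17.5],[0,-0.8,32.9,-25.3,17.5],[0,-0.8,32.9,-25.3,17.5],[0,-0.8,32.9,-25.3,17.5],[0,-0.8,32.9,-25.3,17.5],[0,-0.8,32.9,-25.3,17.5],[0,-0.8,32.9,-25.3,17.5]],
  ],
  force=30,
)

```text
clock: 1.1
eef_pos: [0.4827, -0.2305, 0.2405]
tcp_rot: [[-0.0, 0.988, 0.157], [0.0, 0.157, -0.988], [-1.0, -0.0, -0.0]]
ft_force: [-0.3, -0.1, -0.4]
opening: 1.002
```

```bash
python3 go.py .482 -.2325 .113 -81.2
```

```text
to (0.482, -0.2325, 0.113, -81.2) shift cm [12.75 -0.1   0.18] roll 0.2 | now [ 0.4827 -0.2305  0.2405] yaw -81.0 q6 52.7 F [-0.3 -0.1 -0.4] t 1.1 op 1.002
```

Call:
play_rows(
  rows=[
    [[0,3,-0.1,0.2,0],[0,6,-0.1,0.2,0],[0,9,-0.1,0.2,0],[0,11.5,-0.1,0.2,0],[0,12.7,-0.1,0.2,0],[0,12.7,-0.1,0.2,0],[1,12.7,-0.1,0.2,0],[1,12.7,-0.1,0.2,0],[1,12.7,-0.1,0.2,0],[1,12.7,-0.1,0.2,0],[1,12.7,-0.1,0.2,0],[1,12.7,-0.1,0.2,0]],
  ],
  force=30,
)

```text
clock: 2.1
eef_pos: [0.4816, -0.2344, 0.1142]
tcp_rot: [[0.001, 0.988, 0.154], [-0.0, 0.154, -0.988], [-1.0, 0.001, 0.0]]
ft_force: [-0.2, -0.4, -0.1]
opening: 0.621
```

```bash
python3 - <<'E'
from h import *
s=shot("side","s1"); crop(s,300,100,400,200,6,"s1c"); t=shot("top","t1")
crop(t,360,160,480,260,6,"t1c")
E
python3 go.py .482 -.2325 .113 -81.2
```

```text
to (0.482, -0.2325, 0.113, -81.2) shift cm [ 0.09  0.08 -0.17] roll 0.1 | now [ 0.4815 -0.2343  0.1139] yaw -81.1 q6 52.5 F [ 0.4  0.3 -0.6] t 2.2 op 0.533
```

View pics/s1c.png

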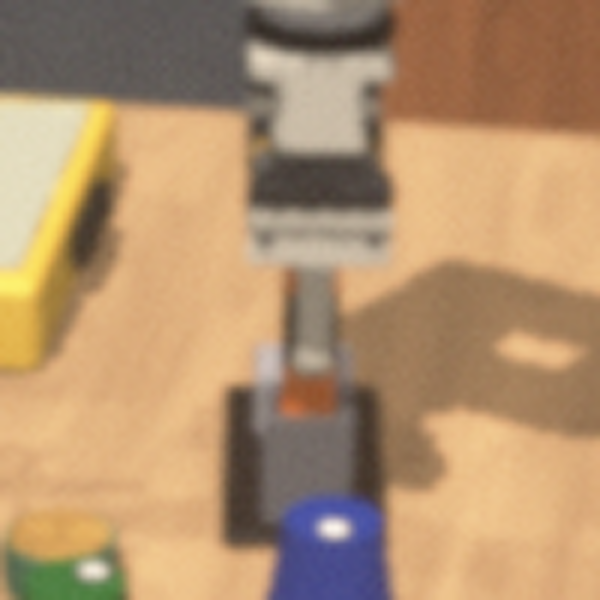

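Call:
play_rows(
  rows=[
    [[1,0,0,0,0],[1,0,0,0,0],[1,0,0,0,0],[1,0,0,0,0],[1,0,0,0,0],[1,0,0,0,0],[1,0,0,0,0],[1,0,0,0,0]],
  ],
)

```text
clock: 2.87
eef_pos: [0.4814, -0.2343, 0.1136]
tcp_rot: [[0.0, 0.988, 0.154], [0.0, 0.154, -0.988], [-1.0, 0.0, -0.0]]
ft_force: [-0.2, 0.3, 0.9]
opening: 0.3
```

```bash
python3 go.py .482 -.2325 .113 -81.2
```

```text
to (0.482, -0.2325, 0.113, -81.2) shift cm [ 0.06  0.08 -0.17] roll 0.0 | now [ 0.4814 -0.2343  0.1136] yaw -81.2 q6 52.5 F [-0.2  0.3  0.9] t 2.87 op 0.3
```

Call:
play_rows(
  rows=[
    [[1,-2,0,0,0],[1,-4,0,0,0],[1,-6.5,0,0,0],[1,-9,0,0,0],[1,-10.5,0,0,0],[1,-10.5,0.1,3,0],[1,-10.5,0.1,6,0],[1,-10.5,0.1,9,0],[1,-10.5,0.1,11,0],[1,-10.5,0.1,11,0],[1,-10.5,0.1,11,0],[1,-10.5,0.1,11,0]],
  ],
)

```text
clock: 3.87
eef_pos: [0.4992, -0.3425, 0.2181]
tcp_rot: [[-0.001, 0.988, 0.154], [0.001, 0.154, -0.988], [-1.0, -0.0, -0.001]]
ft_force: [0.0, -0.0, -1.4]
opening: 0.295
```

```bash
python3 - <<'E'
from h import *
s=shot("side","s2"); crop(s,300,80,400,200,5,"s2c")
E
python3 go.py .499 -.3427 .1326 -81.2
```

```text
to (0.499, -0.3427, 0.1326, -81.2) shift cm [ 8.58 -0.03  0.05] roll 0.1 | now [ 0.4992 -0.3422  0.2184] yaw -81.1 q6 44.3 F [ 0.5 -1.3 -2.8] t 3.92 op 0.3
```

View pics/s2c.png

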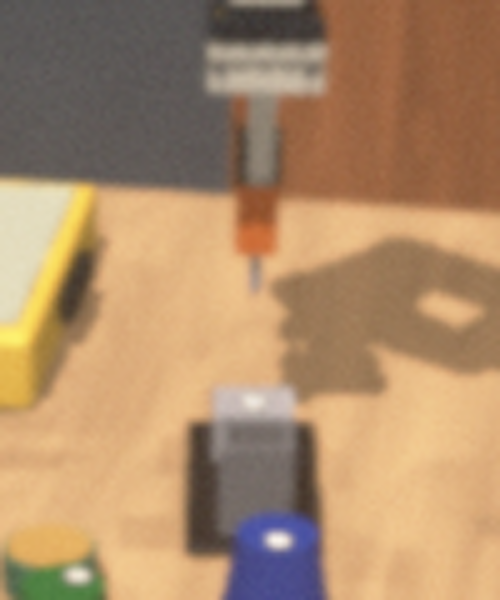

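Call:
play_rows(
  rows=[
    [[1,3,0,0.1,0],[1,6,0,0.1,0],[1,7.6,0,0.1,0],[1,8.2,0,0.1,0],[1,8.6,0,0.1,0],[1,8.6,0,0.1,0],[1,8.6,0,0.1,0],[1,8.6,0,0.1,0],[1,8.6,0,0.1,0],[1,8.6,0,0.1,0],[1,8.6,0,0.1,0],[1,8.6,0,0.1,0]],
  ],
)

```text
clock: 4.92
eef_pos: [0.4997, -0.344, 0.133]
tcp_rot: [[0.001, 0.988, 0.154], [-0.001, 0.154, -0.988], [-1.0, 0.001, 0.001]]
ft_force: [0.7, -0.5, 1.7]
opening: 0.3
```

```bash
python3 - <<'E'
from h import *
s=shot("side","s3"); crop(s,300,80,400,200,5,"s3c")
t=shot("top","t3")
E
python3 go.py .499 -.3427 .2 -81.2; python3 meas.py >/dev/null; python3 - <<'E'
from meas import *
t=cv2.imread("pics/t3.png")
for c in BOX:
    c0,e,uv,d=cup(t,c,BOX[c]); print(c,c0.round(4),uv.round(1),d.round(4))
E
```

```text
to (0.499, -0.3427, 0.2, -81.2) shift cm [-6.72 -0.04 -0.13] roll 0.0 | now [ 0.4996 -0.344   0.1328] yaw -81.2 q6 44.2 F [ 1.8 -0.6  1.4] t 5.02 op 0.296
red [0.4315 0.0715] [291.2 236.3] [0.4405 0.0789 0.08  ]
green [ 0.5573 -0.0008] [327.1 193.8] [ 0.5533 -0.0121  0.08  ]
blue [ 0.4482 -0.0853] [350.3 235.3] [ 0.4468 -0.0746  0.08  ]
black [ 0.6878 -0.1062] [366.  137.1] [ 0.7048 -0.111   0.08  ]
```

View pics/s3c.png

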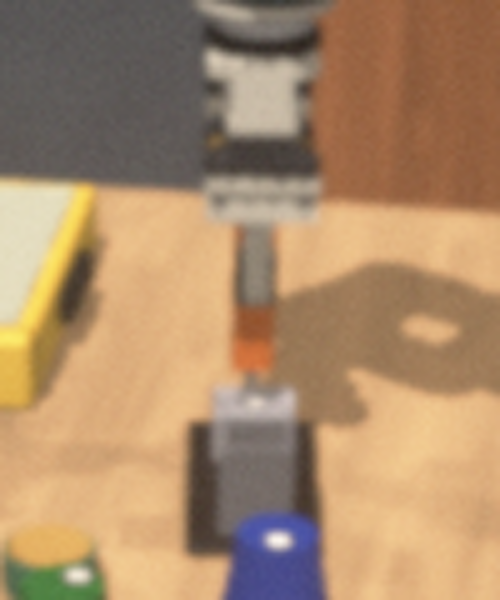

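View pics/t3.png

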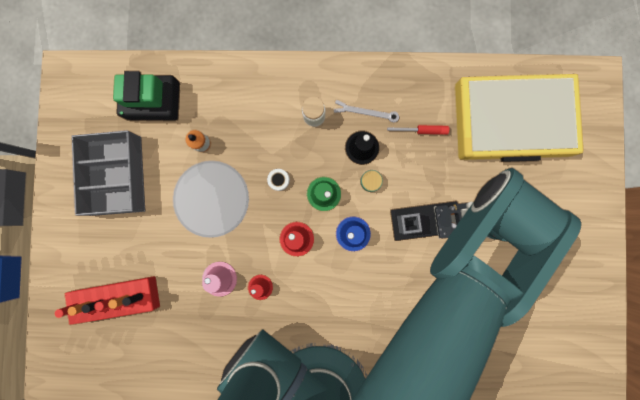

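```bash
python3 - <<'E'
from h import *
print("ref dot pred side",proj("side",[[.499,-.3427,.04],[.4996,-.344,.04],[.4992,-.3422,.1208]]))
s=cv2.imread("pics/s2.png"); crop(s,335,125,370,175,14,"s2d")
s3=cv2.imread("pics/s3.png"); crop(s3,335,140,370,175,16,"s3d")
g=s.min(2); print(g[157:165,344:358])
E
```

```text
ref dot pred side [[350.31398047 159.69735324]
 [350.19433795 159.52463207]
 [350.90464127 138.00356078]]
[[162 162 164 163 162 164 160 159 163 162 160 156 153 148]
 [177 180 180 180 181 184 185 182 181 179 178 177 179 174]
 [183 185 183 184 193 208 208 204 196 185 185 185 188 187]
 [184 184 182 184 191 209 221 216 201 185 183 186 188 187]
 [185 183 183 183 185 194 200 196 186 185 185 185 188 183]
 [177 176 178 174 174 175 178 176 169 174 178 182 181 177]
 [159 156 152 158 156 155 154 155 153 157 159 157 161 161]
 [141 133 128 128 128 129 129 128 128 128 129 129 135 134]]
```

View pics/s2d.png

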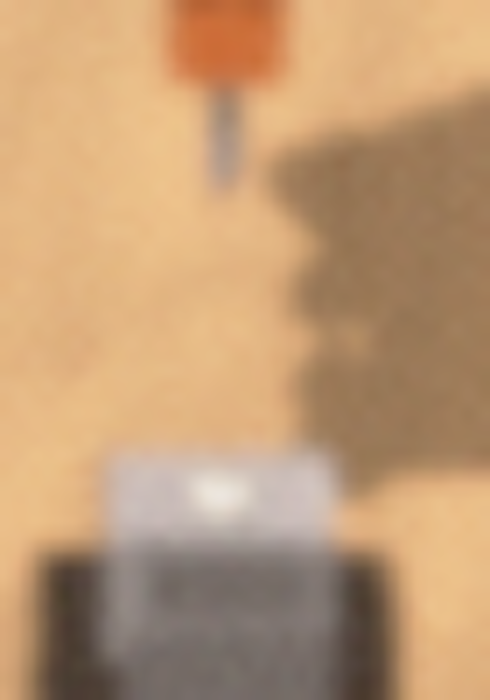

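View pics/s3d.png

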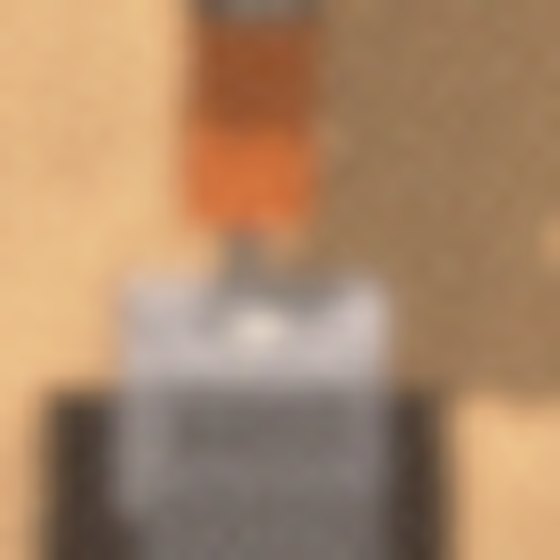

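```bash
python3 - <<'E'
from h import *
for n in("s2","s3"):
    s=cv2.imread(f"pics/{n}.png"); g=s.min(2); print(g[154:165,344:358])
s=cv2.imread("pics/s3.png");print(s.max(2)[150:160,344:358])
E
```

```text
[[131 130 130 128 131 129 129 129 130 131 128 119 107  92]
 [131 132 133 132 131 129 129 129 129 127 129 123 107  96]
 [139 141 144 141 141 141 138 137 143 142 139 134 126 109]
 [162 162 164 163 162 164 160 159 163 162 160 156 153 148]
 [177 180 180 180 181 184 185 182 181 179 178 177 179 174]
 [183 185 183 184 193 208 208 204 196 185 185 185 188 187]
 [184 184 182 184 191 209 221 216 201 185 183 186 188 187]
 [185 183 183 183 185 194 200 196 186 185 185 185 188 183]
 [177 176 178 174 174 175 178 176 169 174 178 182 181 177]
 [159 156 152 158 156 155 154 155 153 157 159 157 161 161]
 [141 133 128 128 128 129 129 128 128 128 129 129 135 134]]
[[130 123 115 106  94  86  88  90  92  89  85  88  86  88]
 [134 130 126 122 111 102  99 102 101  96  90  85  92  89]
 [144 141 144 133 121 108 108 107 105  97  95  96 100 103]
 [160 162 158 150 132 117 118 114 114 109 108 112 125 128]
 [174 176 173 159 143 137 136 131 123 122 122 132 147 162]
 [173 175 170 161 150 156 166 165 153 144 144 157 174 181]
 [168 172 174 161 161 170 188 192 181 167 165 173 181 186]
 [170 173 177 174 172 176 184 186 177 175 176 180 180 177]
 [171 171 175 176 176 172 175 176 173 172 177 176 173 170]
 [159 157 157 155 158 157 156 157 157 157 155 157 158 152]
 [139 134 129 126 127 128 128 130 130 129 130 125 130 131]]
[[229 221 209 206 208 205 206 205 203 196 181 163 151 149]
 [228 221 213 207 209 210 211 210 204 197 177 158 151 154]
 [229 223 215 210 210 212 208 210 206 195 177 160 156 153]
 [229 223 218 214 209 203 201 209 207 193 176 159 155 154]
 [227 225 221 216 198 178 176 186 195 187 167 158 154 155]
 [227 226 223 217 195 162 153 170 181 174 161 153 156 157]
 [225 223 223 214 191 158 147 158 165 158 152 152 156 159]
 [214 213 211 201 177 149 148 149 151 148 146 150 162 168]
 [205 205 200 185 167 158 157 153 147 144 145 154 170 187]
 [194 195 191 180 170 177 187 188 176 161 160 174 192 203]]
```

```bash
python3 - <<'E'
from h import *
R=np.array([[.988,-.154],[.154,.988]])
for nm,tcp in(("s2",(.4992,-.3422,.2184)),("s3",(.4996,-.344,.1328))):
    b=np.array(tcp)-[0,0,.0656]
    f=R@np.array([0,.014]); P=[[*(b[:2]+f),b[2]],[*(b[:2]+f),b[2]+.05]]
    print(nm,proj("side",P).round(2))
    s=cv2.imread(f"pics/{nm}.png").astype(int)
    u=350; v=int(proj("side",P)[0,1]); print(v-4, (s[v-4:v+5,u:u+3,2]-s[v-4:v+5,u:u+3,0]).mean(1).round())
    v=int(proj("side",P)[0,1])-3; d=(s[v,340:362,2]-s[v,340:362,0]); print(340,d)
E
```

```text
s2 [[351.24 130.67]
 [351.68 116.33]]
126 [144. 147. 148. 142. 124.  92.  70.  62.  58.]
340 [ 95  98  97  96  96 101 109 125 143 147 148 147 147 143 134 116 102  99
  98  98  97  96]
s3 [[350.48 154.03]
 [350.9  140.41]]
150 [145. 147. 146. 132.  96.  67.  50.  34.  22.]
340 [ 96  98  99  96  99 105 121 139 146 148 149 147 145 134 110  80  68  67
  69  66  64  62]
```

Call:
play_rows(
  rows=[
    [[1,-3,0,0,0],[1,-6,0,0,0],[1,-8.5,0,0,0],[1,-8.5,0.7,-42.7,0],[1,-8.5,0.7,-42.7,0],[1,-8.5,0.7,-42.7,0],[1,-8.5,0.7,-42.7,0],[1,-8.5,0.7,-42.7,0],[1,-8.5,0.7,-42.7,0],[1,-8.5,0.7,-42.7,0],[1,-8.5,0.7,-42.7,0],[1,-8.5,0.7,-42.7,0]],
  ],
)

```text
clock: 6.02
eef_pos: [0.4469, 0.0292, 0.2175]
tcp_rot: [[-0.0, 0.988, 0.153], [-0.0, 0.153, -0.988], [-1.0, -0.0, 0.0]]
ft_force: [1.0, -0.2, -1.3]
opening: 0.298
```

Call:
play_rows(
  rows=[
    [[1,0,0,-5,0],[1,0,0,-5,0]],
  ],
)

```text
clock: 6.18
eef_pos: [0.4389, 0.0814, 0.2176]
tcp_rot: [[-0.0, 0.988, 0.157], [0.001, 0.157, -0.988], [-1.0, -0.0, -0.001]]
ft_force: [-0.2, -1.2, -1.8]
opening: 0.299
```

```bash
python3 - <<'E'
from h import *
s=shot("side","s4"); crop(s,250,100,450,300,3,"s4c")
E
python3 go.py .4405 .0789 .1726 -81.2
```

```text
to (0.4405, 0.0789, 0.1726, -81.2) shift cm [4.49 0.1  0.18] roll 0.3 | now [0.4392 0.0805 0.2175] yaw -80.9 q6 88.0 F [-0.1 -0.1 -1.6] t 6.23 op 0.303
```

View pics/s4c.png

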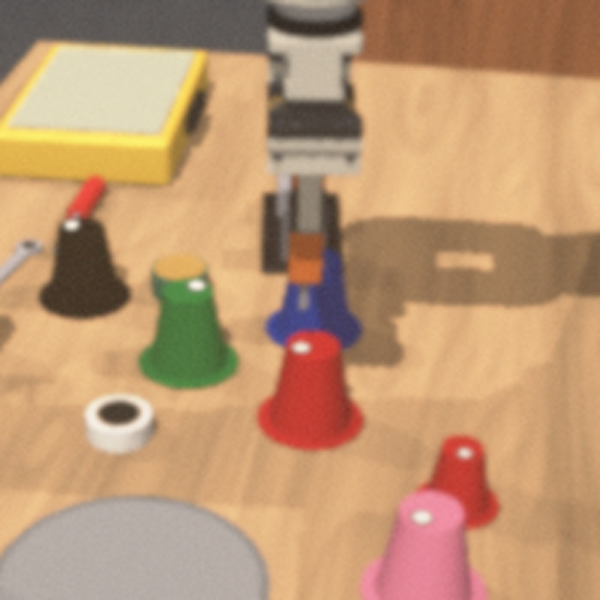

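Call:
play_rows(
  rows=[
    [[1,1,0.1,0.1,0],[1,2.5,0.1,0.1,0],[1,3.5,0.1,0.1,0],[1,4,0.1,0.1,0],[1,4.5,0.1,0.1,0],[1,4.5,0.1,0.1,0],[1,4.5,0.1,0.1,0],[1,4.5,0.1,0.1,0],[1,4.5,0.1,0.1,0],[1,4.5,0.1,0.1,0],[1,4.5,0.1,0.1,0],[1,4.5,0.1,0.1,0]],
  ],
)

```text
clock: 7.23
eef_pos: [0.4415, 0.0762, 0.1729]
tcp_rot: [[0.001, 0.988, 0.154], [0.0, 0.154, -0.988], [-1.0, 0.001, 0.0]]
ft_force: [0.8, -2.6, 1.2]
opening: 0.301
```

```bash
python3 - <<'E'
from h import *
s=shot("side","s5"); crop(s,325,180,380,260,7,"s5c")
E
python3 go.py .5534 -.0121 .21 -81.2
```

```text
to (0.5534, -0.0121, 0.21, -81.2) shift cm [-3.71  9.7  10.45] roll 0.0 | now [0.4415 0.0762 0.1728] yaw -81.2 q6 87.7 F [ 1.1 -1.7  0.4] t 7.28 op 0.3
```

View pics/s5c.png

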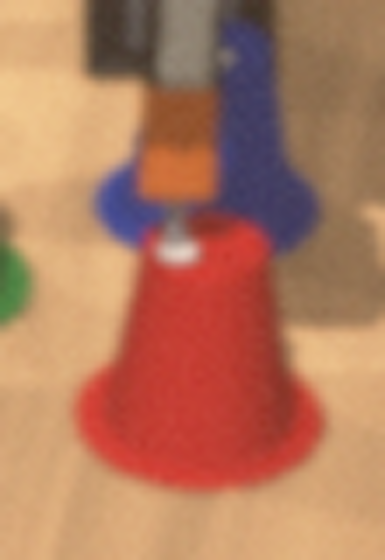

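```bash
python3 - <<'E'
from h import *
from meas import *
print("dot pred",proj("side",[.4405,.0789,.08]),"tip pred",proj("side",[.4415,.0762,.08]), "tip front",proj("side",[.4415+.0006,.0762+.004,.08]))
R=np.array([[.988,-.154],[.154,.988]])
b=np.array([.4415,.0762,.1728-.0656]); f=R@[0,.014]
print("body front bottom",proj("side",[[*(b[:2]+f),b[2]]]))
s4=cv2.imread("pics/s4.png");s=cv2.imread("pics/s5.png").astype(int)
print(s4.min(2)[211:221,344:358]); print(s.min(2)[208:221,344:358])
print((s[200:214,347:352,2]-s[200:214,347:352,0]).mean(1).round())
print((s[203,340:362,2]-s[203,340:362,0]))
# triangulate dot
g=s4.min(2).astype(float);yy,xx=np.mgrid[210:222,344:358];w=np.clip(g[210:222,344:358]-110,0,None);uv=[(w*xx).sum()/w.sum(),(w*yy).sum()/w.sum()]
print(uv,tri([291.2,236.3],uv))
E
```

```text
dot pred [[350.31266373 215.18106243]] tip pred [[350.08114795 214.61101838]] tip front [[349.64091845 215.37687765]]
body front bottom [[350.46119026 208.54403685]]
[[ 72  70  71  72  69  69  63  66  63  63  62  67  64  64]
 [ 71  71  66  70  67  66  68  63  60  53  53  52  53  55]
 [ 74  71  70  75  80  96 104  90  76  61  54  56  49  56]
 [ 85  74  75  99 134 162 165 152 126  88  61  54  54  47]
 [108  83  88 125 173 204 208 199 167 112  70  52  54  54]
 [105  78  77 116 166 196 202 193 160 109  64  55  53  54]
 [102  68  56  78 111 137 143 136 116  78  57  55  52  53]
 [ 92  65  51  56  67  73  78  78  68  57  55  52  55  54]
 [ 84  56  50  48  51  54  58  54  53  51  54  54  51  56]
 [ 76  50  49  45  49  54  50  51  56  49  50  46  51  48]]
[[ 72  84  89  85  81  73  72  76  77  74  73  76  65  59]
 [ 74  73  77  81  90  92  88  89  79  72  67  64  58  62]
 [ 69  74  74  77  87  92  96  86  71  59  61  59  58  59]
 [ 71  69  74  74  87 104  99  80  62  53  48  50  54  56]
 [ 75  73  68  72  93 118 111  86  59  45  40  40  45  49]
 [ 76  71  70  79 103 122 122 100  72  53  46  46  50  49]
 [ 85  70  78  95 123 137 140 137 116  81  56  47  51  50]
 [108  83  84 118 156 170 176 179 160 110  64  53  54  54]
 [105  78  74 111 153 176 187 185 159 104  61  51  54  45]
 [100  71  57  81 109 131 140 135 113  81  60  53  53  51]
 [ 93  65  52  52  63  76  82  77  68  54  53  54  51  53]
 [ 86  60  50  47  48  54  57  54  55  52  51  55  52  51]
 [ 80  54  48  51  50  49  48  52  49  57  56  52  49  50]]
[109. 128. 142. 147. 146. 148. 145. 129.  80.  22.   2.  14.  31.  44.]
[ 82  57  30  11  34  97 138 147 147 148 146 148 148 146 130  88  17 -31
 -38 -31 -31 -31]
[np.float64(349.901211556384), np.float64(215.3448275862069)] (array([0.44102913, 0.07908797, 0.07954401]), np.float64(0.0010381644232151609))
```

```bash
python3 - <<'E'
from h import *
tcp=np.array([.4392,.0805,.2175])
tip=tcp-[0,0,.0976]
print(proj("side",[tip,tip+[.0006,.004,0]]))
R=np.array([[.988,-.154],[.154,.988]])
b=tcp-[0,0,.0656]; f=R@[0,.014]
print("body",proj("side",[[*(b[:2]+f),b[2]]]))
s=cv2.imread("pics/s4.png").astype(int)
for v in range(188,212): print(v,s[v,346:356].tolist()[2:8])
s=cv2.imread("pics/s4.png"); crop(s,335,175,370,225,12,"s4d")
s=cv2.imread("pics/s5.png"); crop(s,335,195,370,225,16,"s5d")
E
```

```text
[[351.17799986 202.4818057 ]
 [350.73225081 203.23060851]]
body [[351.64472509 194.38398455]]
188 [[59, 109, 202], [57, 109, 202], [59, 109, 201], [57, 108, 200], [59, 112, 203], [56, 108, 202]]
189 [[56, 107, 201], [58, 111, 204], [60, 113, 206], [58, 110, 204], [58, 111, 204], [58, 110, 202]]
190 [[56, 111, 204], [63, 114, 207], [60, 112, 205], [58, 110, 204], [58, 110, 204], [58, 110, 203]]
191 [[60, 113, 204], [59, 111, 205], [61, 113, 206], [58, 111, 204], [61, 114, 207], [56, 108, 202]]
192 [[61, 109, 202], [61, 112, 205], [58, 111, 205], [59, 111, 203], [63, 114, 206], [57, 109, 201]]
193 [[63, 100, 181], [65, 105, 189], [59, 104, 187], [61, 105, 188], [63, 106, 189], [63, 106, 188]]
194 [[90, 92, 144], [87, 94, 149], [75, 95, 153], [74, 101, 156], [78, 97, 153], [85, 93, 150]]
195 [[113, 75, 97], [108, 87, 109], [93, 94, 117], [91, 97, 122], [96, 92, 117], [105, 84, 106]]
196 [[126, 77, 79], [119, 85, 91], [106, 97, 109], [103, 103, 115], [107, 95, 106], [116, 81, 87]]
197 [[126, 75, 78], [122, 86, 91], [115, 106, 117], [115, 116, 126], [117, 101, 110], [121, 81, 84]]
198 [[1
[... 666 characters left out ...]
, [133, 74, 71], [137, 74, 69]]
205 [[134, 72, 69], [135, 74, 70], [136, 73, 71], [136, 72, 70], [139, 73, 70], [138, 75, 72]]
206 [[135, 72, 70], [137, 72, 71], [137, 75, 73], [135, 72, 69], [137, 74, 70], [138, 71, 72]]
207 [[135, 73, 70], [136, 74, 71], [137, 73, 69], [136, 72, 67], [138, 73, 73], [138, 72, 70]]
208 [[131, 71, 70], [135, 71, 73], [133, 72, 72], [137, 76, 75], [135, 71, 74], [135, 74, 75]]
209 [[129, 67, 74], [129, 73, 86], [126, 71, 96], [124, 71, 99], [124, 68, 99], [124, 71, 99]]
210 [[123, 70, 114], [116, 70, 136], [104, 67, 149], [97, 67, 153], [95, 63, 149], [91, 62, 144]]
211 [[102, 69, 165], [87, 69, 188], [73, 63, 196], [71, 66, 200], [67, 63, 192], [63, 64, 186]]
```

View pics/s4d.png

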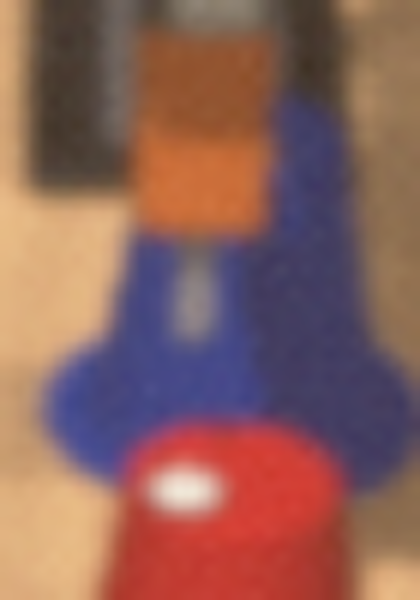

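View pics/s5d.png

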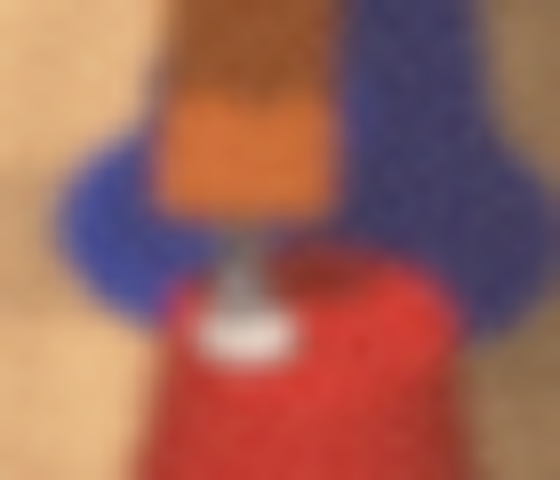

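Call:
play_rows(
  rows=[
    [[1,-0.8,0,0,0],[1,-1.5,0,0,0],[1,-1.5,0,-0.3,0],[1,-1.5,0,-0.3,0],[1,-1,0,-0.3,0],[1,-0.5,0,-0.3,0],[1,0,0,-0.3,0],[1,0,0,-0.3,0],[1,0,0,-0.3,0],[1,0,0,-0.3,0],[1,0,0,-0.3,0],[1,0,0,-0.3,0]],
  ],
)

```text
clock: 8.28
eef_pos: [0.4409, 0.0791, 0.1728]
tcp_rot: [[-0.0, 0.988, 0.154], [-0.0, 0.154, -0.988], [-1.0, -0.0, 0.0]]
ft_force: [-1.5, 0.1, 0.9]
opening: 0.298
```

Call:
play_rows(
  rows=[
    [[1,0,0,0,0],[1,0,0,0,0]],
  ],
)

```text
clock: 8.45
eef_pos: [0.4409, 0.0791, 0.1727]
tcp_rot: [[0.0, 0.988, 0.154], [-0.0, 0.154, -0.988], [-1.0, 0.0, 0.0]]
ft_force: [-1.0, -0.2, 1.1]
opening: 0.298
```

```bash
python3 - <<'E'
from h import *
s=shot("side","s6"); crop(s,335,195,370,225,16,"s6d")
E
python3 go.py .5534 -.0121 .215 -81.2
```

```text
to (0.5534, -0.0121, 0.215, -81.2) shift cm [-4.23  9.72 10.74] roll 0.0 | now [0.4409 0.0791 0.1727] yaw -81.2 q6 88.1 F [-1.   0.2  0.9] t 8.5 op 0.299
```

View pics/s6d.png

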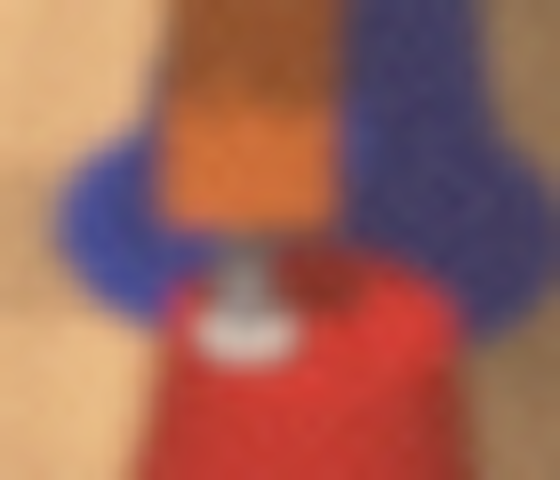

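Call:
play_rows(
  rows=[
    [[1,-2,0,0,0],[1,-4.2,0,0,0],[1,-4.2,2.5,2.7,0],[1,-4.2,5,5.5,0],[1,-4.2,7.5,8.2,0],[1,-4.2,9.7,10.7,0],[1,-4.2,9.7,10.7,0],[1,-4.2,9.7,10.7,0],[1,-4.2,9.7,10.7,0],[1,-4.2,9.7,10.7,0],[1,-4.2,9.7,10.7,0]],
  ],
)

```text
clock: 9.42
eef_pos: [0.5527, -0.011, 0.215]
tcp_rot: [[0.001, 0.988, 0.155], [0.0, 0.155, -0.988], [-1.0, 0.001, 0.0]]
ft_force: [-0.1, 0.1, -1.2]
opening: 0.298
```

```bash
python3 - <<'E'
from h import *
s=shot("side","s7"); crop(s,250,100,450,300,3,"s7c")
E
python3 go.py .5534 -.0121 .1726 -81.2
```

```text
to (0.5534, -0.0121, 0.1726, -81.2) shift cm [4.25 0.04 0.11] roll 0.1 | now [ 0.5528 -0.011   0.2151] yaw -81.1 q6 77.3 F [ 0.4 -0.4 -0.8] t 9.47 op 0.3
```

View pics/s7c.png

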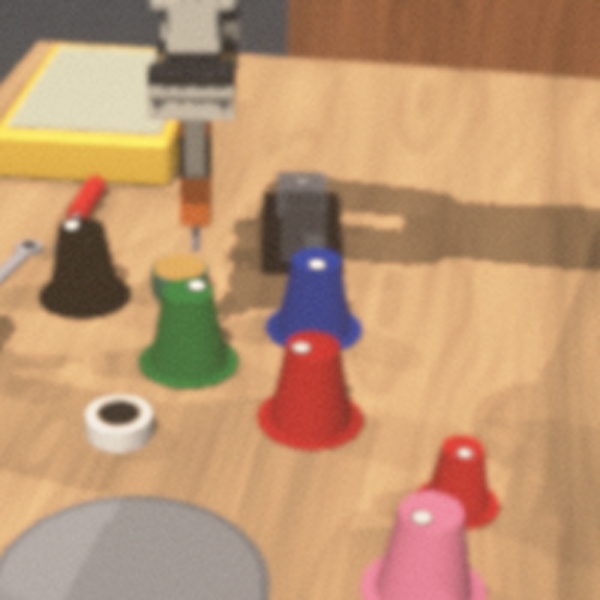

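Call:
play_rows(
  rows=[
    [[1,1.5,0,0.1,0],[1,3,0,0.1,0],[1,3.8,0,0.1,0],[1,4.3,0,0.1,0],[1,4.3,0,0.1,0],[1,4.3,0,0.1,0],[1,4.3,0,0.1,0],[1,4.3,0,0.1,0],[1,4.3,0,0.1,0],[1,4.3,0,0.1,0],[1,4.3,0,0.1,0],[1,4.3,0,0.1,0]],
  ],
)

```text
clock: 10.47
eef_pos: [0.5535, -0.0127, 0.1718]
tcp_rot: [[0.0, 0.988, 0.154], [-0.0, 0.154, -0.988], [-1.0, 0.0, 0.0]]
ft_force: [0.4, 1.2, 2.2]
opening: 0.302
```

```bash
python3 - <<'E'
from h import *
s=shot("side","s8"); crop(s,295,175,335,215,14,"s8d")
E
python3 go.py .4468 -.0745 .215 -81.2
```

```text
to (0.4468, -0.0745, 0.215, -81.2) shift cm [ -4.32 -11.49   4.47] roll 0.0 | now [ 0.5535 -0.0127  0.1718] yaw -81.2 q6 77.2 F [0.2 0.  0.8] t 10.52 op 0.299
```

View pics/s8d.png

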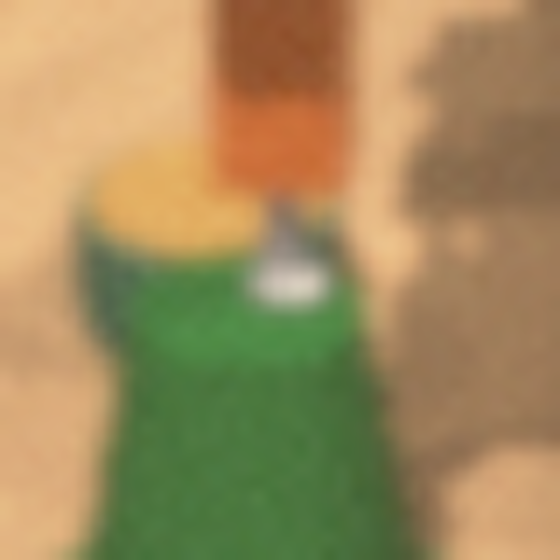

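Green was pressed on its dot. Blue is next.

Call:
play_rows(
  rows=[
    [[1,-2,0,0,0],[1,-4.3,0,0,0],[1,-4.3,-3.5,1.5,0],[1,-4.3,-7,3,0],[1,-4.3,-10,4,0],[1,-4.3,-11.5,4.5,0],[1,-4.3,-11.5,4.5,0],[1,-4.3,-11.5,4.5,0],[1,-4.3,-11.5,4.5,0],[1,-4.3,-11.5,4.5,0],[1,-4.3,-11.5,4.5,0]],
  ],
)

```text
clock: 11.43
eef_pos: [0.4471, -0.0745, 0.2143]
tcp_rot: [[-0.001, 0.988, 0.154], [0.0, 0.154, -0.988], [-1.0, -0.001, -0.0]]
ft_force: [1.0, 0.7, -1.7]
opening: 0.301
```

```bash
python3 - <<'E'
from h import *
s=shot("side","s9"); crop(s,250,100,450,300,3,"s9c")
E
python3 go.py .4468 -.0745 .1723 -81.2
```

```text
to (0.4468, -0.0745, 0.1723, -81.2) shift cm [ 4.2  -0.02 -0.  ] roll 0.1 | now [ 0.447  -0.0745  0.2143] yaw -81.1 q6 68.4 F [-0.  -0.4 -2.4] t 11.48 op 0.299
```

View pics/s9c.png

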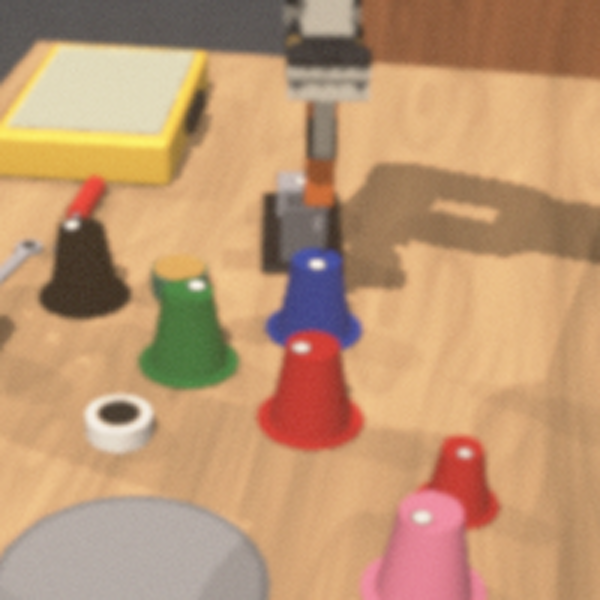

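Call:
play_rows(
  rows=[
    [[1,1.5,0,0,0],[1,3,0,0,0],[1,3.8,0,0,0],[1,4.2,0,0,0],[1,4.2,0,0,0],[1,4.2,0,0,0],[1,4.2,0,0,0],[1,4.2,0,0,0],[1,4.2,0,0,0],[1,4.2,0,0,0],[1,4.2,0,0,0],[1,4.2,0,0,0]],
  ],
)

```text
clock: 12.48
eef_pos: [0.4467, -0.0748, 0.1728]
tcp_rot: [[0.0, 0.988, 0.154], [-0.0, 0.154, -0.988], [-1.0, 0.0, 0.0]]
ft_force: [-0.1, 1.2, 1.7]
opening: 0.302
```

```bash
python3 - <<'E'
from h import *
s=shot("side","s10"); crop(s,335,165,375,205,14,"s10d")
E
python3 go.py .7047 -.111 .215 -81.2
```

```text
to (0.7047, -0.111, 0.215, -81.2) shift cm [-4.21 24.93  7.54] roll 0.0 | now [ 0.4467 -0.0748  0.1728] yaw -81.2 q6 68.4 F [0.5 1.6 1.7] t 12.53 op 0.298
```

View pics/s10d.png

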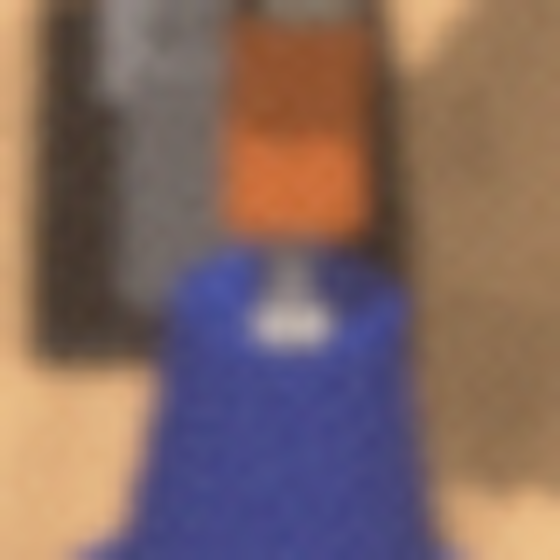

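The tip was on the blue dot. Black comes next.

Call:
play_rows(
  rows=[
    [[1,-2,0,0,0],[1,-4.2,0,0,0],[1,-4.2,24.9,7.5,0],[1,-4.2,24.9,7.5,0],[1,-4.2,24.9,7.5,0],[1,-4.2,24.9,7.5,0],[1,-4.2,24.9,7.5,0],[1,-4.2,24.9,7.5,0],[1,-4.2,24.9,7.5,0],[1,-4.2,24.9,7.5,0],[1,-4.2,24.9,7.5,0],[1,-4.2,24.9,7.5,0]],
  ],
)

```text
clock: 13.53
eef_pos: [0.7033, -0.1106, 0.2148]
tcp_rot: [[-0.0, 0.988, 0.154], [-0.0, 0.154, -0.988], [-1.0, -0.0, 0.0]]
ft_force: [-0.4, -0.1, -1.0]
opening: 0.298
```

Call:
play_rows(
  rows=[
    [[1,0,0,0,0],[1,0,0,0,0],[1,0,0,0,0]],
  ],
)

```text
clock: 13.78
eef_pos: [0.7036, -0.1106, 0.2155]
tcp_rot: [[0.001, 0.988, 0.154], [-0.0, 0.154, -0.988], [-1.0, 0.001, 0.0]]
ft_force: [-0.0, 0.3, -1.5]
opening: 0.302
```

```bash
python3 - <<'E'
from h import *
s=shot("side","s11"); crop(s,230,70,430,270,3,"s11c")
E
python3 go.py .7047 -.111 .1725 -81.2
```

```text
to (0.7047, -0.111, 0.1725, -81.2) shift cm [4.29 0.08 0.06] roll 0.0 | now [ 0.7038 -0.1106  0.2154] yaw -81.2 q6 70.2 F [ 0.1 -0.8 -2. ] t 13.83 op 0.299
```

View pics/s11c.png

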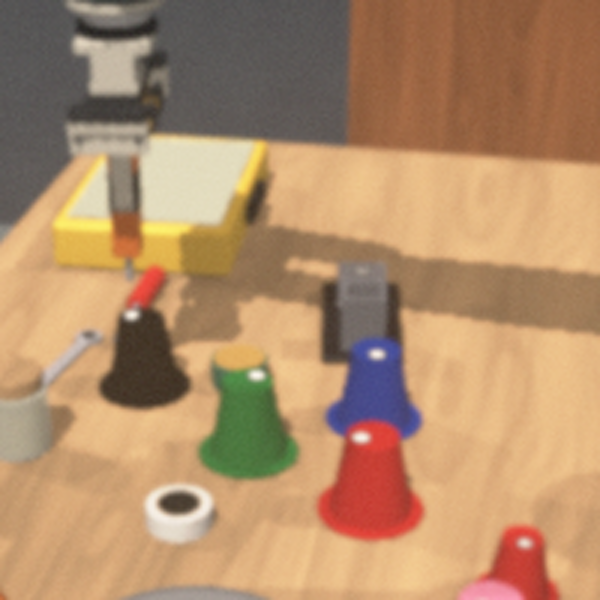

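Call:
play_rows(
  rows=[
    [[1,1.5,0.1,0,0],[1,3,0.1,0,0],[1,3.8,0.1,0,0],[1,4.3,0.1,0,0],[1,4.3,0.1,0,0],[1,4.3,0.1,0,0],[1,4.3,0.1,0,0],[1,4.3,0.1,0,0],[1,4.3,0.1,0,0],[1,4.3,0.1,0,0],[1,4.3,0.1,0,0],[1,4.3,0.1,0,0]],
  ],
)

```text
clock: 14.83
eef_pos: [0.7053, -0.1105, 0.1719]
tcp_rot: [[0.0, 0.988, 0.154], [-0.0, 0.154, -0.988], [-1.0, 0.0, 0.0]]
ft_force: [-0.6, 0.0, 2.1]
opening: 0.298
```

```bash
python3 - <<'E'
from h import *
s=shot("side","s12"); crop(s,255,150,295,190,14,"s12d"); print(proj("side",[.7047,-.111,.08]))
E
python3 go.py .4815 -.2343 .215 -81.2
```

```text
[[273.66815711 174.35921922]]
to (0.4815, -0.2343, 0.215, -81.2) shift cm [ -4.33 -24.01   8.79] roll 0.0 | now [ 0.7053 -0.1105  0.1718] yaw -81.2 q6 70.2 F [0.1 0.4 2.8] t 14.88 op 0.301
```

View pics/s12d.png

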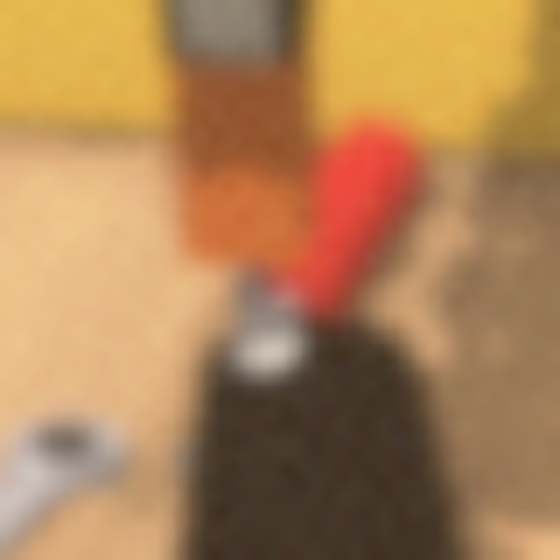

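Call:
play_rows(
  rows=[
    [[1,-2,0,0,0],[1,-4.5,0,0,0],[1,-5,-24,8.8,0],[1,-5,-24,8.8,0],[1,-5,-24,8.8,0],[1,-5,-24,8.8,0],[1,-5,-24,8.8,0],[1,-5,-24,8.8,0],[1,-5,-24,8.8,0],[1,-5,-24,8.8,0],[1,-5,-24,8.8,0],[1,-5,-24,8.8,0]],
  ],
)

```text
clock: 15.88
eef_pos: [0.4824, -0.2339, 0.2215]
tcp_rot: [[-0.0, 0.988, 0.154], [0.0, 0.154, -0.988], [-1.0, -0.0, -0.0]]
ft_force: [0.9, 0.8, -1.8]
opening: 0.301
```

Call:
play_rows(
  rows=[
    [[1,0,0,0,0],[1,0,0,0,0],[1,0,0,0,0]],
  ],
)

```text
clock: 16.13
eef_pos: [0.4822, -0.2339, 0.2213]
tcp_rot: [[-0.001, 0.988, 0.155], [0.0, 0.155, -0.988], [-1.0, -0.001, -0.0]]
ft_force: [-0.7, -0.8, -1.8]
opening: 0.304
```

```bash
python3 go.py .4815 -.2343 .114 -81.2
```

```text
to (0.4815, -0.2343, 0.114, -81.2) shift cm [10.73 -0.07  0.04] roll 0.1 | now [ 0.4822 -0.2339  0.2213] yaw -81.1 q6 52.5 F [-0.7 -0.8 -1.8] t 16.13 op 0.304
```

Call:
play_rows(
  rows=[
    [[1,1.5,-0.1,0,0],[1,3,-0.1,0,0],[1,4.5,-0.1,0,0],[1,6,-0.1,0,0],[1,7.5,-0.1,0,0],[1,9,-0.1,0,0],[1,10,-0.1,0,0],[1,10.7,-0.1,0,0],[1,10.7,-0.1,0,0],[1,10.7,-0.1,0,0]],
  ],
)

```text
clock: 16.97
eef_pos: [0.4806, -0.2344, 0.1144]
tcp_rot: [[-0.0, 0.988, 0.154], [0.0, 0.154, -0.988], [-1.0, -0.0, -0.0]]
ft_force: [0.4, -0.4, -1.7]
opening: 0.3
```

```bash
python3 - <<'E'
from h import *
s=shot("side","s13"); crop(s,310,100,400,200,6,"s13c")
E
python3 go.py .4815 -.2343 .1136 -81.2
```

```text
to (0.4815, -0.2343, 0.1136, -81.2) shift cm [ 0.1   0.08 -0.01] roll 0.1 | now [ 0.4807 -0.2345  0.1146] yaw -81.1 q6 52.4 F [-0.4  0.2 -1.6] t 17.02 op 0.301
```

View pics/s13c.png

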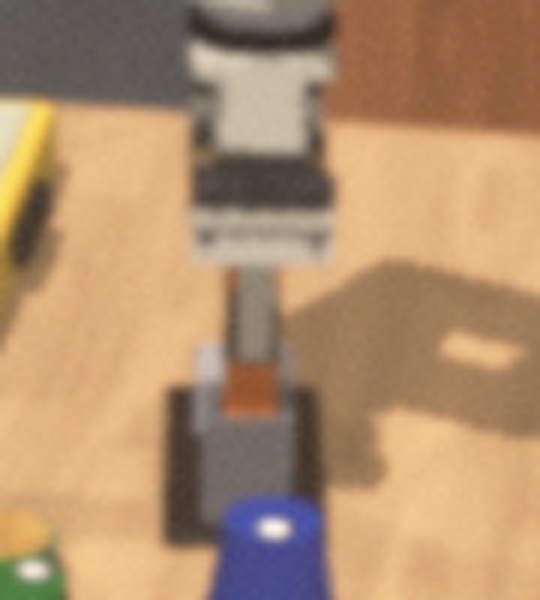

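Call:
play_rows(
  rows=[
    [[1,0.1,0.1,0,0],[1,0.2,0.1,0,0],[1,0.2,0.1,0,0],[0,0.2,0.1,0,0],[0,0.2,0.1,0,0],[0,0.2,0.1,0,0],[0,0.2,0.1,0,0],[0,0.2,0.1,0,0],[0,0.2,0.1,0,0],[0,0.2,0.1,0,0],[0,0.2,0.1,0,0]],
  ],
)

```text
clock: 17.93
eef_pos: [0.4816, -0.2344, 0.1127]
tcp_rot: [[0.0, 0.988, 0.154], [-0.0, 0.154, -0.988], [-1.0, 0.0, 0.0]]
ft_force: [-0.3, -0.5, 0.7]
opening: 0.821
```

Call:
play_rows(
  rows=[
    [[0,-2,0,0,0],[0,-4,0,0,0],[0,-8,0,0,0],[0,-12,0,0,0],[0,-16,0,0,0],[0,-16,0,10,0],[0,-16,0,20,0],[0,-16,0,20,0],[0,-16,0,20,0],[0,-16,0,20,0],[0,-16,0,20,0]],
  ],
)

```text
clock: 18.85
eef_pos: [0.512, -0.4367, 0.2707]
tcp_rot: [[-0.002, 0.989, 0.151], [0.001, 0.151, -0.989], [-1.0, -0.002, -0.001]]
ft_force: [-1.5, 0.3, -1.5]
opening: 1.002
```

```bash
python3 - <<'E'
from meas import *
s=shot("side","s14"); crop(s,300,100,400,200,6,"s14c"); t=shot("top","t14"); crop(t,200,110,480,310,2.8,"t14c")
for c in BOX:
    c0,e,uv,d=cup(t,c,BOX[c]); print(c,c0.round(4),uv.round(1),d.round(4))
E
python3 go.py .55 .32 .25 0
```

```text
red [0.4311 0.071 ] [291.2 236.3] [0.4405 0.0789 0.08  ]
green [ 0.5574 -0.0007] [327.1 193.8] [ 0.5534 -0.0121  0.08  ]
blue [ 0.4483 -0.0852] [350.3 235.3] [ 0.4468 -0.0746  0.08  ]
black [ 0.6889 -0.1054] [366.  137.1] [ 0.7048 -0.1109  0.08  ]
to (0.55, 0.32, 0.25, 0.0) shift cm [  2.24  15.21 -73.83] roll -81.2 | now [ 0.5121 -0.4329  0.2716] yaw -81.2 q6 38.9 F [ 0.5  0.9 -0.2] t 18.95 op 1.0
```

View pics/s14c.png

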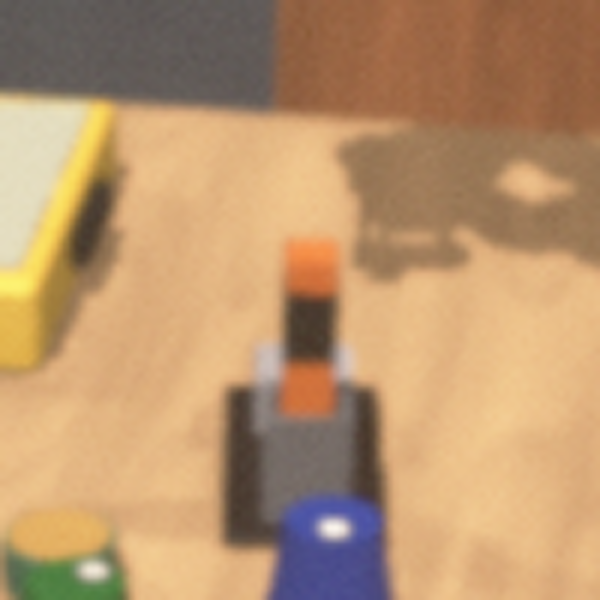

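View pics/t14c.png

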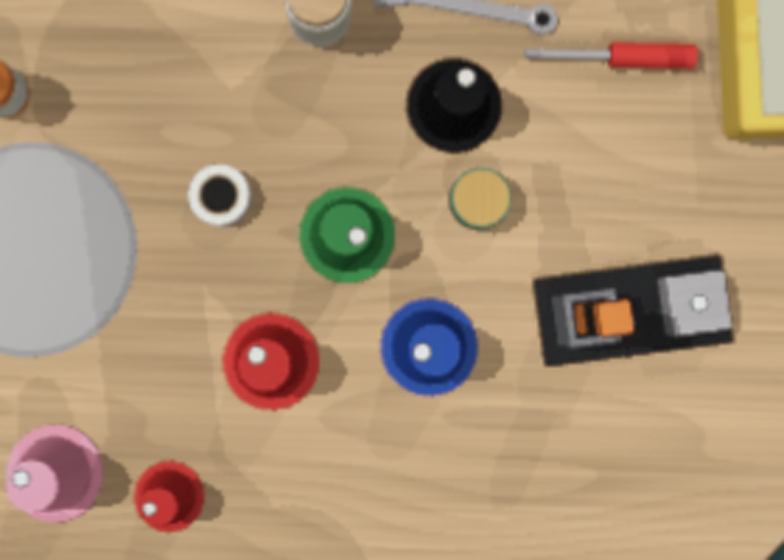

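```bash
python3 go.py .431 .0712 .17 -81.2; python3 - <<'E'
from h import *
print("glue top",cast("top",[196,139],.1),"jar",cast("top",[315,110],.085))
E
```

```text
to (0.431, 0.0712, 0.17, -81.2) shift cm [ 10.23  -0.33 -51.04] roll -0.0 | now [ 0.5121 -0.4329  0.2716] yaw -81.2 q6 38.9 F [ 0.5  0.9 -0.2] t 18.95 op 1.0
glue top [[0.68810711 0.33281821 0.1       ]] jar [[0.77339948 0.02457086 0.085     ]]
```

Call:
play_rows(
  rows=[
    [[0,2,-0.3,-51,0],[0,2,-0.3,-51,0],[0,2,-0.3,-51,0],[0,2,-0.3,-51,0],[0,2,-0.3,-51,0],[0,2,-0.3,-51,0],[0,2,-0.3,-51,0],[0,2,-0.3,-51,0],[0,2,-0.3,-51,0],[0,2,-0.3,-51,0],[0,2,-0.3,-51,0],[0,2,-0.3,-51,0]],
  ],
  force=40,
)

```text
clock: 19.95
eef_pos: [0.4309, 0.0636, 0.2534]
tcp_rot: [[0.002, 0.988, 0.154], [0.0, 0.154, -0.988], [-1.0, 0.002, 0.0]]
ft_force: [0.8, 0.0, -0.2]
opening: 0.999
```

Call:
play_rows(
  rows=[
    [[0,0,0,-2,0],[0,0,0,-2,0],[0,0,0,-2,0],[0,0,0,-2,0],[0,0,0,-2,0],[0,0,0,-2,0]],
  ],
)

```text
clock: 20.45
eef_pos: [0.4296, 0.0802, 0.2531]
tcp_rot: [[0.0, 0.988, 0.152], [-0.0, 0.152, -0.988], [-1.0, 0.0, 0.0]]
ft_force: [0.5, -0.1, 0.7]
opening: 1.002
```

```bash
python3 go.py .431 .0712 .068 -81.2; python3 - <<'E'
from h import *
s=shot("side","s15"); crop(s,250,100,450,300,3,"s15c")
E
```

```text
to (0.431, 0.0712, 0.068, -81.2) shift cm [18.51  0.    0.91] roll -0.0 | now [0.4296 0.0802 0.2531] yaw -81.2 q6 88.5 F [ 0.5 -0.1  0.7] t 20.45 op 1.002
```

View pics/s15c.png

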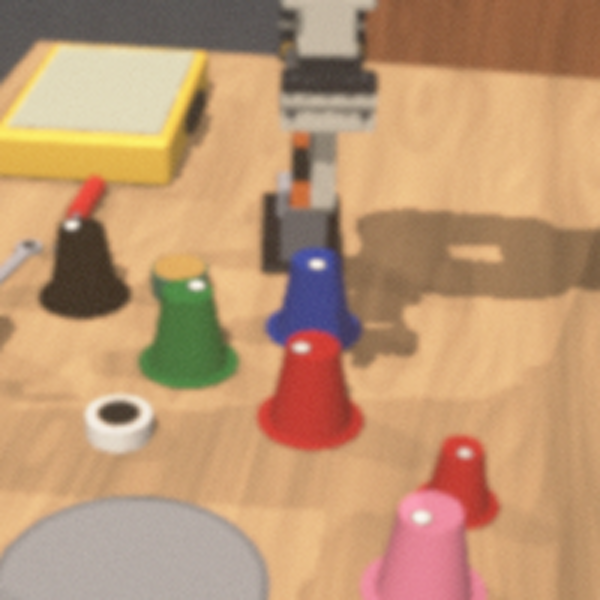

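Red has not moved. I'll lower onto it and close.

Call:
play_rows(
  rows=[
    [[0,0,0,0.9,0],[0,4,0,0.9,0],[0,8,0,0.9,0],[0,11,0,0.9,0],[0,14,0,0.9,0],[0,16.5,0,0.9,0],[0,18,0,0.9,0],[0,18.5,0,0.9,0],[0,18.5,0,0.9,0],[0,18.5,0,0.9,0]],
  ],
)

```text
clock: 21.33
eef_pos: [0.4314, 0.0717, 0.069]
tcp_rot: [[0.001, 0.988, 0.153], [0.0, 0.153, -0.988], [-1.0, 0.001, 0.0]]
ft_force: [0.2, -1.3, 0.1]
opening: 1.001
```

```bash
python3 go.py .431 .0712 .068 -81.2; python3 - <<'E'
from h import *
s=shot("side","s16"); crop(s,300,130,400,260,4.5,"s16c")
E
```

```text
to (0.431, 0.0712, 0.068, -81.2) shift cm [ 0.1  -0.05  0.04] roll 0.0 | now [0.4314 0.0717 0.069 ] yaw -81.2 q6 87.3 F [ 0.2 -1.3  0.1] t 21.33 op 1.001
```

View pics/s16c.png

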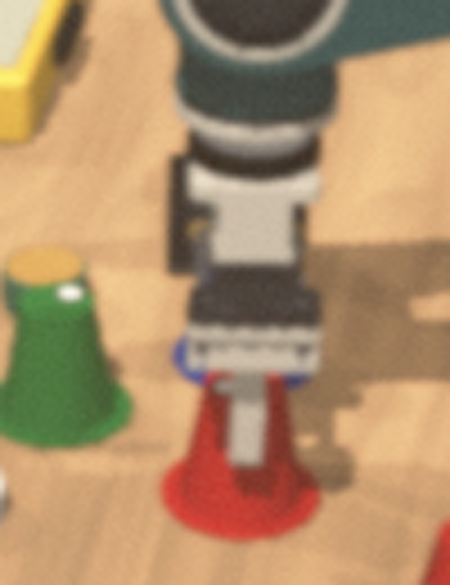

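Call:
play_rows(
  rows=[
    [[1,0.1,0,0,0],[1,0.1,0,0,0],[1,0.1,0,0,0],[1,0.1,0,0,0],[1,0.1,0,0,0],[1,0.1,0,0,0],[1,0.1,0,0,0],[1,0.1,0,0,0],[1,0.1,0,0,0],[1,0.1,0,0,0],[1,0.1,0,0,0],[1,0.1,0,0,0]],
  ],
)

```text
clock: 22.38
eef_pos: [0.4309, 0.0721, 0.067]
tcp_rot: [[-0.0, 0.988, 0.154], [0.0, 0.154, -0.988], [-1.0, -0.0, -0.0]]
ft_force: [0.5, 1.0, -1.2]
opening: 0.606
```

Call:
play_rows(
  rows=[
    [[1,-1,0,0,0],[1,-3,0,0,0],[1,-6,0,0,0],[1,-9,0,0,0],[1,-9,0,0,0],[1,-9,0,0,0]],
  ],
)

```text
clock: 22.88
eef_pos: [0.4315, 0.0722, 0.1589]
tcp_rot: [[0.003, 0.988, 0.154], [0.0, 0.154, -0.988], [-1.0, 0.003, 0.0]]
ft_force: [0.2, -0.1, -2.6]
opening: 0.605
```

```bash
python3 go.py .5385 .3206 .16 -81.2; python3 - <<'E'
from h import *
s=shot("side","s17"); crop(s,300,90,400,260,3.5,"s17c")
E
```

```text
to (0.5385, 0.3206, 0.16, -81.2) shift cm [ -0.08  14.4  -22.9 ] roll 0.0 | now [0.4315 0.0722 0.1589] yaw -81.2 q6 87.3 F [ 0.2 -0.1 -2.6] t 22.88 op 0.605
```

View pics/s17c.png

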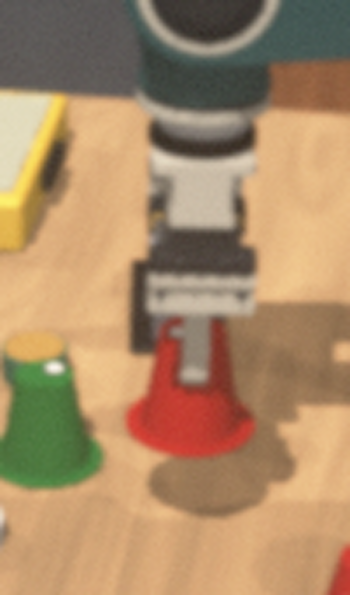

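Call:
play_rows(
  rows=[
    [[1,-1,2,-3,0],[1,-1,4,-6.4,0],[1,-1,6,-9.6,0],[1,-1,8,-12.8,0],[1,-1,10,-16,0],[1,-1,12,-19.2,0],[1,-1,14.4,-22.9,0],[1,-1,14.4,-22.9,0],[1,-1,14.4,-22.9,0],[1,-1,14.4,-22.9,0],[1,-1,14.4,-22.9,0]],
  ],
)

```text
clock: 23.85
eef_pos: [0.5375, 0.3195, 0.1664]
tcp_rot: [[-0.001, 0.988, 0.153], [-0.001, 0.153, -0.988], [-1.0, -0.001, 0.001]]
ft_force: [-0.4, -1.0, -2.8]
opening: 0.605
```

```bash
python3 go.py .5385 .3206 .068 -81.2; python3 - <<'E'
from h import *
s=shot("side","s18"); crop(s,200,90,400,340,2.4,"s18c")
E
```

```text
to (0.5385, 0.3206, 0.068, -81.2) shift cm [ 9.84  0.13 -0.1 ] roll 0.0 | now [0.5375 0.3195 0.1664] yaw -81.2 q6 109.6 F [-0.4 -1.  -2.8] t 23.85 op 0.605
```

View pics/s18c.png

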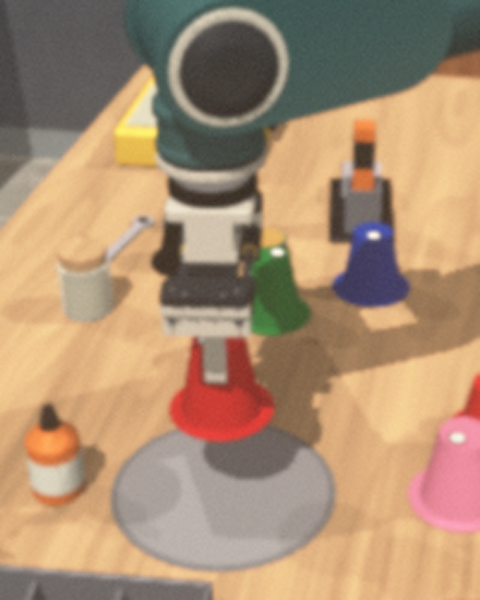

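Call:
play_rows(
  rows=[
    [[1,3,0.1,0,0],[1,6,0.1,0,0],[1,8.5,0.1,0,0],[1,9.5,0.1,0,0],[1,9.8,0.1,0,0],[1,9.9,0.1,0,0],[1,9.9,0.1,0,0],[1,9.9,0.1,0,0]],
  ],
)

```text
clock: 24.57
eef_pos: [0.5397, 0.3209, 0.0699]
tcp_rot: [[0.002, 0.988, 0.154], [0.001, 0.154, -0.988], [-1.0, 0.002, -0.001]]
ft_force: [0.1, -0.4, -1.8]
opening: 0.606
```

```bash
python3 go.py .5385 .3206 .067 -81.2
```

```text
to (0.5385, 0.3206, 0.067, -81.2) shift cm [ 0.29 -0.12  0.01] roll 0.0 | now [0.5397 0.3209 0.0699] yaw -81.2 q6 109.6 F [ 0.1 -0.4 -1.8] t 24.57 op 0.606
```

Call:
play_rows(
  rows=[
    [[1,0.1,0,0,0],[1,0.2,0,0,0],[1,0.2,0,0,0],[1,0.2,0,0,0],[0,0.2,0,0,0],[0,0.2,0,0,0],[0,0.2,0,0,0],[0,0.2,0,0,0],[0,0.2,0,0,0],[0,0.2,0,0,0],[0,0.2,0,0,0],[0,0.2,0,0,0]],
  ],
)

```text
clock: 25.57
eef_pos: [0.539, 0.3207, 0.066]
tcp_rot: [[-0.0, 0.988, 0.154], [0.0, 0.154, -0.988], [-1.0, -0.0, -0.0]]
ft_force: [-0.5, 0.0, -0.4]
opening: 0.999
```

```bash
python3 go.py .4492 -.0866 .25 -81.2
```

```text
to (0.4492, -0.0866, 0.25, -81.2) shift cm [-18.4  -15.13  38.87] roll 0.0 | now [0.539  0.3207 0.066 ] yaw -81.2 q6 109.6 F [-0.5  0.  -0.4] t 25.57 op 0.999
```

Call:
play_rows(
  rows=[
    [[0,-3,0,0,0],[0,-7,0,0,0],[0,-11,0,0,0],[0,-14,0,0,0],[0,-16,-15.1,38.9,0],[0,-16,-15.1,38.9,0],[0,-16,-15.1,38.9,0],[0,-16,-15.1,38.9,0],[0,-16,-15.1,38.9,0],[0,-16,-15.1,38.9,0],[0,-16,-15.1,38.9,0],[0,-16,-15.1,38.9,0]],
  ],
)

```text
clock: 26.57
eef_pos: [0.4667, -0.0061, 0.2223]
tcp_rot: [[0.001, 0.988, 0.154], [-0.0, 0.154, -0.988], [-1.0, 0.001, 0.0]]
ft_force: [1.4, 0.4, -0.3]
opening: 1.001
```

Call:
play_rows(
  rows=[
    [[0,0,-3.6,9,0],[0,0,-3.6,9,0],[0,0,-3.6,9,0],[0,0,-3.6,9,0],[0,0,-3.6,9,0],[0,0,-3.6,9,0]],
  ],
)

```text
clock: 27.07
eef_pos: [0.4461, -0.0984, 0.222]
tcp_rot: [[0.0, 0.988, 0.154], [0.0, 0.154, -0.988], [-1.0, 0.0, -0.0]]
ft_force: [0.4, 1.0, 1.1]
opening: 0.995
```

```bash
python3 go.py .4492 -.0866 .067 -81.2; python3 - <<'E'
from h import *
s=shot("side","s19");t=shot("top","t19")
E
```

```text
to (0.4492, -0.0866, 0.067, -81.2) shift cm [15.5   0.49 -1.11] roll 0.1 | now [ 0.4461 -0.0984  0.222 ] yaw -81.1 q6 65.5 F [0.4 1.  1.1] t 27.07 op 0.995
```

View pics/s19.png

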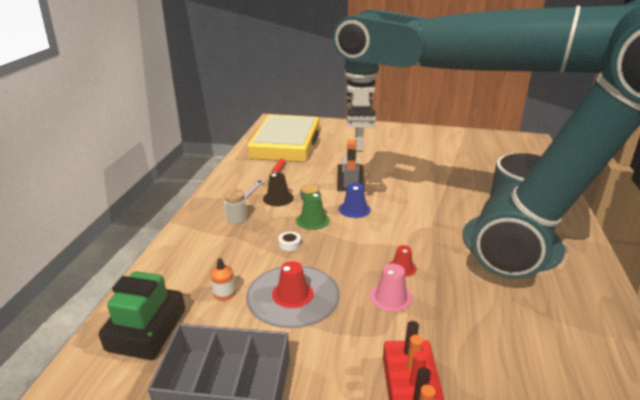

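View pics/t19.png

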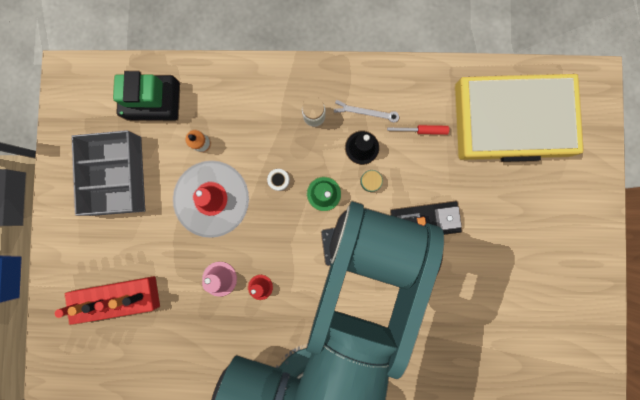

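```bash
python3 - <<'E'
from meas import *
s9=cv2.imread("pics/s9.png");s=cv2.imread("pics/s19.png")
def dot(g,x,y):
    g=g.min(2).astype(float);yy,xx=np.mgrid[y-6:y+7,x-6:x+7];w=np.clip(g[yy,xx]-125,0,None);return (w*xx).sum()/w.sum(),(w*yy).sum()/w.sum()
print(dot(s9,356,188),dot(s,356,188))
t=cv2.imread("pics/t19.png")
c0,e,uv,d=cup(t,"red",(210,198));print(c0,e,uv,d)
crop(t,170,155,255,245,6,"t19c")
m=cmask(t,"red");z=np.zeros_like(m);z[165:232,176:244]=m[165:232,176:244]
cs,_=cv2.findContours(z,cv2.RETR_EXTERNAL,cv2.CHAIN_APPROX_NONE);k=cv2.convexHull(max(cs,key=cv2.contourArea))
P=cast("top",k[:,0],.003);f=lambda c:np.hypot(P[:,0]-c[0],P[:,1]-c[1])-c[2]
print(least_squares(f,[.54,.32,.049],loss="soft_l1",f_scale=.001).x)
E
```

```text
(np.float64(355.19369786839667), np.float64(187.57645968489342)) (np.float64(355.2009259259259), np.float64(187.57685185185184))
[0.53646348 0.31646527] 0.007046178108758622 [197.21494565 191.96684783] [0.55106045 0.33109659 0.08      ]
[0.53850026 0.31930982 0.04582793]
```

View pics/t19c.png

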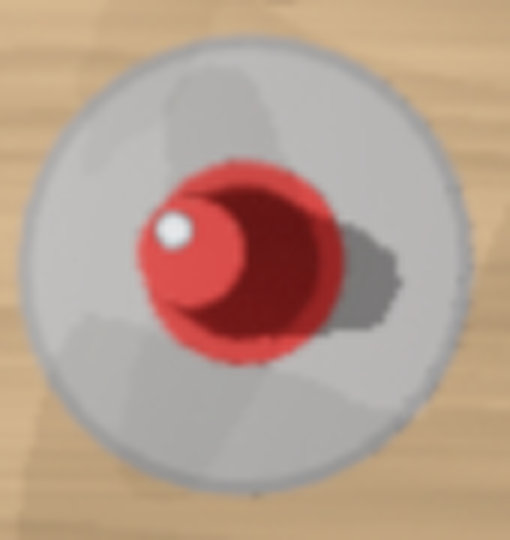

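Call:
play_rows(
  rows=[
    [[0,0,0.5,-1.1,0],[0,2,0.5,-1.1,0],[0,5,0.5,-1.1,0],[0,8,0.5,-1.1,0],[0,11,0.5,-1.1,0],[0,13.5,0.5,-1.1,0],[0,15,0.5,-1.1,0],[0,15.5,0.5,-1.1,0],[0,15.5,0.5,-1.1,0],[0,15.5,0.5,-1.1,0]],
  ],
)

```text
clock: 28.0
eef_pos: [0.4496, -0.0869, 0.0679]
tcp_rot: [[0.001, 0.988, 0.155], [-0.0, 0.155, -0.988], [-1.0, 0.001, 0.0]]
ft_force: [0.4, -0.1, -0.0]
opening: 0.998
```

```bash
python3 go.py .4492 -.0866 .067 -81.2
```

```text
to (0.4492, -0.0866, 0.067, -81.2) shift cm [ 0.09 -0.04 -0.04] roll 0.1 | now [ 0.4496 -0.0869  0.0679] yaw -81.1 q6 67.0 F [ 0.4 -0.1 -0. ] t 28.0 op 0.998
```

Call:
play_rows(
  rows=[
    [[1,0.1,0,0,0],[1,0.1,0,0,0],[1,0.1,0,0,0],[1,0.1,0,0,0],[1,0.1,0,0,0],[1,0.1,0,0,0],[1,0.1,0,0,0],[1,0.1,0,0,0],[1,0.1,0,0,0],[1,0.1,0,0,0],[1,0.1,0,0,0],[1,0.1,0,0,0]],
  ],
)

```text
clock: 29.0
eef_pos: [0.4492, -0.0874, 0.0661]
tcp_rot: [[0.0, 0.988, 0.154], [-0.0, 0.154, -0.988], [-1.0, 0.0, 0.0]]
ft_force: [-0.9, -0.5, 2.5]
opening: 0.607
```

Call:
play_rows(
  rows=[
    [[1,-1,0,0,0],[1,-3,0,0,0],[1,-6,0,0,0],[1,-9,0,0,0],[1,-12,0,0,0],[1,-13,0,0,0],[1,-13,0,0,0],[1,-13,0,0,0],[1,-13,0,0,0]],
  ],
)

```text
clock: 29.75
eef_pos: [0.4486, -0.0872, 0.1941]
tcp_rot: [[-0.002, 0.988, 0.154], [0.001, 0.154, -0.988], [-1.0, -0.002, -0.001]]
ft_force: [-0.1, 0.6, -1.7]
opening: 0.607
```

```bash
python3 go.py .5388 .3205 .2 -81.2; python3 - <<'E'
from h import *
s=shot("side","s20"); crop(s,200,60,420,320,2.3,"s20c")
E
```

```text
to (0.5388, 0.3205, 0.2, -81.2) shift cm [ -0.59  15.18 -38.9 ] roll 0.0 | now [ 0.4486 -0.0872  0.1941] yaw -81.2 q6 67.0 F [-0.1  0.6 -1.7] t 29.75 op 0.607
```

View pics/s20c.png

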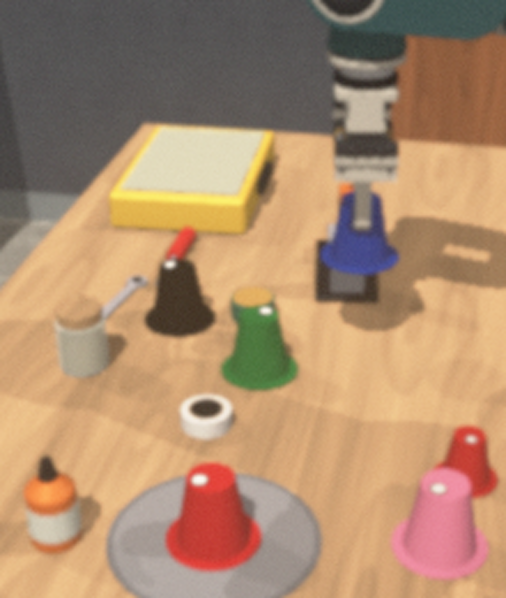

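Call:
play_rows(
  rows=[
    [[1,-0.6,1.2,-3,0],[1,-0.6,2.6,-6.6,0],[1,-0.6,4,-10.2,0],[1,-0.6,5.4,-13.8,0],[1,-0.6,6.8,-17.4,0],[1,-0.6,8.2,-21,0],[1,-0.6,9.6,-24.6,0],[1,-0.6,11,-28.2,0],[1,-0.6,12.4,-31.8,0],[1,-0.6,13.8,-35.4,0],[1,-0.6,14.8,-38,0],[1,-0.6,15.2,-38.9,0]],
  ],
)

```text
clock: 30.8
eef_pos: [0.5391, 0.3236, 0.1995]
tcp_rot: [[-0.003, 0.988, 0.156], [-0.001, 0.156, -0.988], [-1.0, -0.003, 0.0]]
ft_force: [0.1, -0.5, -1.2]
opening: 0.605
```

Call:
play_rows(
  rows=[
    [[1,0,0,0,0],[1,0,0,0,0],[1,0,0,0,0],[1,0,0,0,0],[1,0,0,0,0]],
  ],
)

```text
clock: 31.22
eef_pos: [0.5396, 0.3193, 0.2022]
tcp_rot: [[0.0, 0.988, 0.153], [0.0, 0.153, -0.988], [-1.0, 0.0, -0.0]]
ft_force: [1.2, 0.3, -1.5]
opening: 0.606
```

```bash
python3 go.py .5388 .3205 .091 -81.2; python3 - <<'E'
from h import *
s=shot("side","s21"); crop(s,200,90,400,340,2.4,"s21c")
E
```

```text
to (0.5388, 0.3205, 0.091, -81.2) shift cm [11.12 -0.07 -0.13] roll -0.0 | now [0.5396 0.3193 0.2022] yaw -81.2 q6 109.5 F [ 1.2  0.3 -1.5] t 31.22 op 0.606
```

View pics/s21c.png

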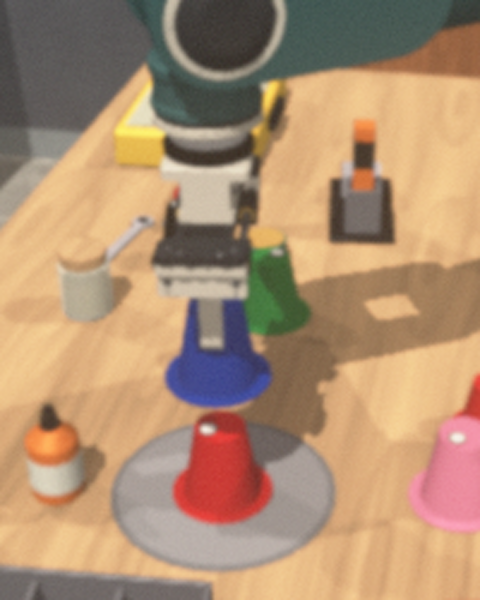

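Blue is aligned above red. I'll lower it in two steps and watch the force.

Call:
play_rows(
  rows=[
    [[1,2,-0.1,-0.1,0],[1,4,-0.1,-0.1,0],[1,6,-0.1,-0.1,0],[1,7.5,-0.1,-0.1,0],[1,8.5,-0.1,-0.1,0],[1,9.5,-0.1,-0.1,0],[1,9.5,-0.1,-0.1,0],[1,9.5,-0.1,-0.1,0]],
  ],
)

```text
clock: 31.93
eef_pos: [0.5385, 0.3212, 0.1072]
tcp_rot: [[-0.0, 0.988, 0.154], [-0.0, 0.154, -0.988], [-1.0, -0.0, 0.0]]
ft_force: [0.7, -0.7, -1.5]
opening: 0.604
```

```bash
python3 go.py .5388 .3205 .091 -81.2
```

```text
to (0.5388, 0.3205, 0.091, -81.2) shift cm [1.62 0.02 0.07] roll 0.0 | now [0.5385 0.3212 0.1072] yaw -81.2 q6 109.6 F [ 0.7 -0.7 -1.5] t 31.93 op 0.604
```

Call:
play_rows(
  rows=[
    [[1,0.5,0,0,0],[1,1,0,0,0],[1,1.3,0,0,0],[1,1.6,0,0,0],[1,1.6,0,0,0],[1,1.6,0,0,0]],
  ],
)

```text
clock: 32.43
eef_pos: [0.5384, 0.3212, 0.0909]
tcp_rot: [[-0.0, 0.988, 0.154], [-0.0, 0.154, -0.988], [-1.0, -0.0, 0.0]]
ft_force: [1.0, -0.2, -1.2]
opening: 0.609
```

```bash
python3 go.py .5388 .3205 .091 -81.2; python3 - <<'E'
from h import *
s=shot("side","s22"); crop(s,200,150,400,340,3,"s22c")
E
```

```text
to (0.5388, 0.3205, 0.091, -81.2) shift cm [-0.01  0.03  0.07] roll 0.0 | now [0.5384 0.3212 0.0909] yaw -81.2 q6 109.6 F [ 1.  -0.2 -1.2] t 32.43 op 0.609
```

View pics/s22c.png

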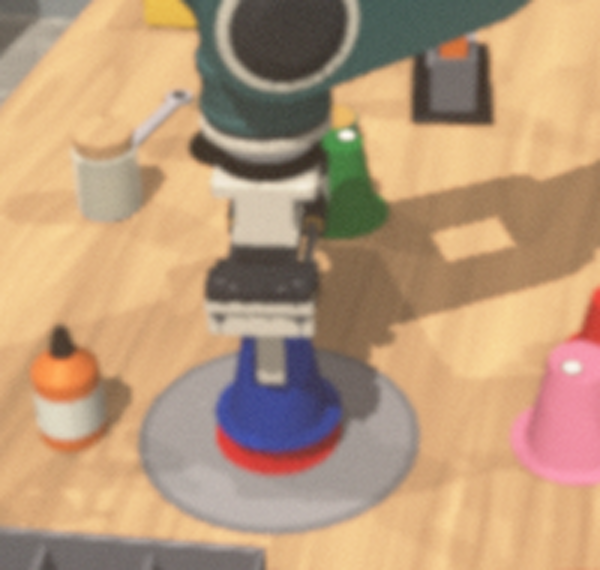

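Call:
play_rows(
  rows=[
    [[1,0.1,0,0,0],[0,0.1,0,0,0],[0,0.1,0,0,0],[0,0.1,0,0,0],[0,0.1,0,0,0],[0,0.1,0,0,0],[0,0.1,0,0,0],[0,0.1,0,0,0],[0,0.1,0,0,0],[0,0.1,0,0,0]],
  ],
)

```text
clock: 33.32
eef_pos: [0.5384, 0.3213, 0.09]
tcp_rot: [[0.0, 0.988, 0.154], [-0.0, 0.154, -0.988], [-1.0, 0.0, 0.0]]
ft_force: [0.1, 0.3, 0.1]
opening: 0.997
```

```bash
python3 go.py .5590 -.0023 .25 -81.2
```

```text
to (0.559, -0.0023, 0.25, -81.2) shift cm [-16.    -2.94  32.29] roll 0.0 | now [0.5384 0.3213 0.09  ] yaw -81.2 q6 109.6 F [0.1 0.3 0.1] t 33.32 op 0.997
```

Call:
play_rows(
  rows=[
    [[0,-3,0,0,0],[0,-7,0,0,0],[0,-11,0,0,0],[0,-13,-2.9,32.3,0],[0,-13,-2.9,32.3,0],[0,-13,-2.9,32.3,0],[0,-13,-2.9,32.3,0],[0,-13,-2.9,32.3,0],[0,-13,-2.9,32.3,0],[0,-13,-2.9,32.3,0],[0,-13,-2.9,32.3,0],[0,-13,-2.9,32.3,0]],
  ],
)

```text
clock: 34.32
eef_pos: [0.5595, -0.0072, 0.2206]
tcp_rot: [[0.001, 0.989, 0.15], [-0.001, 0.15, -0.989], [-1.0, 0.001, 0.001]]
ft_force: [0.4, -0.4, 0.3]
opening: 1.001
```

Call:
play_rows(
  rows=[
    [[0,0,0,0,0],[0,0,0,0,0],[0,0,0,0,0],[0,0,0,0,0],[0,0,0,0,0]],
  ],
)

```text
clock: 34.73
eef_pos: [0.5594, -0.0014, 0.2199]
tcp_rot: [[-0.0, 0.988, 0.155], [0.0, 0.155, -0.988], [-1.0, -0.0, -0.0]]
ft_force: [1.0, 0.3, 0.5]
opening: 0.997
```

```bash
python3 go.py .5590 -.0023 .067 -81.2; python3 - <<'E'
from h import *
s=shot("side","s23"); crop(s,200,60,420,320,2.3,"s23c"); t=shot("top","t23")
def dot(g,x,y):
    g=g.min(2).astype(float);yy,xx=np.mgrid[y-6:y+7,x-6:x+7];w=np.clip(g[yy,xx]-125,0,None);return (w*xx).sum()/w.sum(),(w*yy).sum()/w.sum()
print(dot(cv2.imread("pics/s9.png"),316,195),dot(s,316,195))
E
```

```text
to (0.559, -0.0023, 0.067, -81.2) shift cm [15.29 -0.05  0.09] roll 0.1 | now [ 0.5594 -0.0014  0.2199] yaw -81.1 q6 78.3 F [1.  0.3 0.5] t 34.73 op 0.997
(np.float64(315.7645403377111), np.float64(194.19981238273922)) (np.float64(315.68926553672316), np.float64(194.23728813559322))
```

View pics/s23c.png

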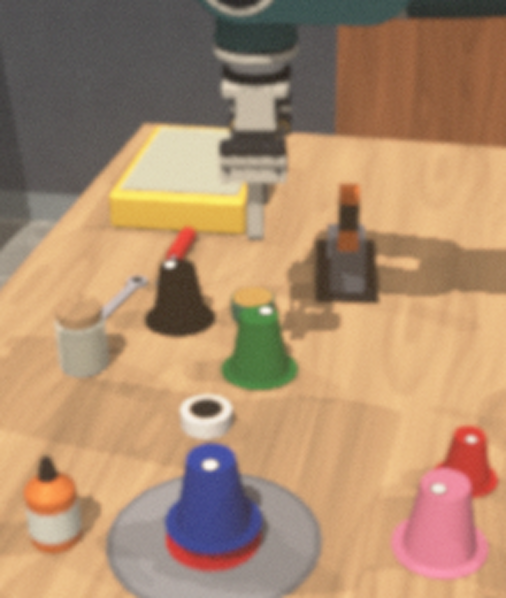

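View pics/t23.png

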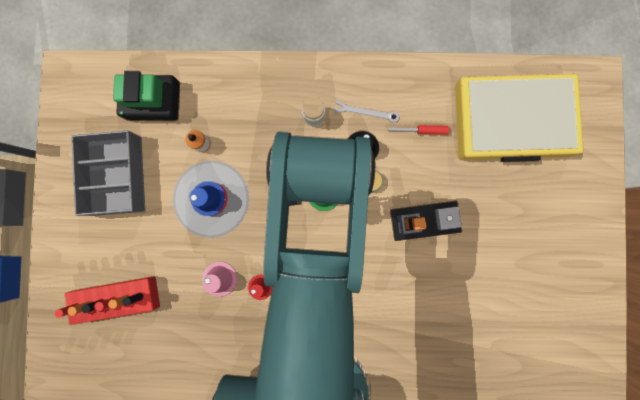

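Call:
play_rows(
  rows=[
    [[0,2,0,0.1,0],[0,5,0,0.1,0],[0,8,0,0.1,0],[0,11,0,0.1,0],[0,13.5,0,0.1,0],[0,15,0,0.1,0],[0,15.3,0,0.1,0],[0,15.3,0,0.1,0],[0,15.3,0,0.1,0]],
  ],
)

```text
clock: 35.58
eef_pos: [0.5601, -0.0032, 0.0682]
tcp_rot: [[0.001, 0.988, 0.154], [-0.0, 0.154, -0.988], [-1.0, 0.001, 0.0]]
ft_force: [0.1, -0.5, 1.2]
opening: 1.004
```

Call:
play_rows(
  rows=[
    [[1,0,0,0,0],[1,0,0,0,0],[1,0,0,0,0],[1,0,0,0,0],[1,0,0,0,0],[1,0,0,0,0],[1,0,0,0,0],[1,0,0,0,0],[1,0,0,0,0],[1,0,0,0,0],[1,0,0,0,0]],
  ],
)

```text
clock: 36.5
eef_pos: [0.5596, -0.0034, 0.0671]
tcp_rot: [[0.0, 0.988, 0.154], [0.0, 0.154, -0.988], [-1.0, 0.0, -0.0]]
ft_force: [-1.5, 1.9, 2.4]
opening: 0.604
```

Call:
play_rows(
  rows=[
    [[1,-1,0,0,0],[1,-3,0,0,0],[1,-6,0,0,0],[1,-9,0,0,0],[1,-12,0,0,0],[1,-14,0,0,0],[1,-14,0,0,0],[1,-14,0,0,0],[1,-14,0,0,0]],
  ],
)

```text
clock: 37.25
eef_pos: [0.5591, -0.0034, 0.2059]
tcp_rot: [[-0.001, 0.988, 0.154], [-0.0, 0.154, -0.988], [-1.0, -0.001, -0.0]]
ft_force: [0.3, 0.0, -2.1]
opening: 0.601
```

```bash
python3 go.py .5386 .3208 .21 -81.2; python3 - <<'E'
from h import *
s=shot("side","s24"); crop(s,200,60,420,320,2.3,"s24c")
E
```

```text
to (0.5386, 0.3208, 0.21, -81.2) shift cm [ -0.41   2.96 -32.35] roll 0.0 | now [ 0.5591 -0.0034  0.2059] yaw -81.2 q6 78.2 F [ 0.3  0.  -2.1] t 37.25 op 0.601
```

View pics/s24c.png

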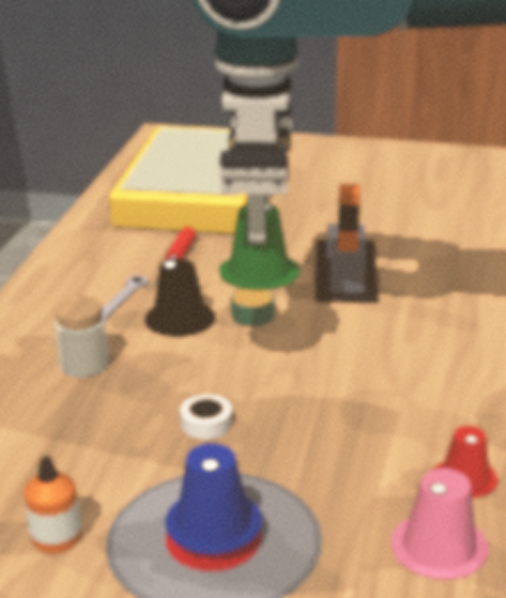

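Call:
play_rows(
  rows=[
    [[1,-1,0.3,-3,0],[1,-1,0.6,-6.5,0],[1,-1,0.9,-10,0],[1,-1,1.2,-13.5,0],[1,-1,1.6,-17,0],[1,-1,1.9,-20.5,0],[1,-1,2.2,-24,0],[1,-1,2.5,-27.5,0],[1,-1,2.8,-30.5,0],[1,-1,3,-32.3,0],[1,-1,3,-32.3,0],[1,-1,3,-32.3,0]],
  ],
)

```text
clock: 38.3
eef_pos: [0.5389, 0.3209, 0.2152]
tcp_rot: [[-0.002, 0.988, 0.155], [-0.001, 0.155, -0.988], [-1.0, -0.002, 0.001]]
ft_force: [-0.6, -0.7, -1.4]
opening: 0.598
```

Call:
play_rows(
  rows=[
    [[1,0,0,0,0],[1,0,0,0,0],[1,0,0,0,0],[1,0,0,0,0]],
  ],
)

```text
clock: 38.63
eef_pos: [0.5397, 0.3196, 0.2171]
tcp_rot: [[0.0, 0.988, 0.153], [-0.0, 0.153, -0.988], [-1.0, 0.0, 0.0]]
ft_force: [-0.1, -0.6, -1.8]
opening: 0.601
```

```bash
python3 go.py .5386 .3208 .116 -81.2; python3 - <<'E'
from h import *
s=shot("side","s25"); crop(s,200,90,400,340,2.4,"s25c")
E
```

```text
to (0.5386, 0.3208, 0.116, -81.2) shift cm [10.11 -0.09 -0.13] roll -0.0 | now [0.5397 0.3196 0.2171] yaw -81.2 q6 109.5 F [-0.1 -0.6 -1.8] t 38.63 op 0.601
```

View pics/s25c.png

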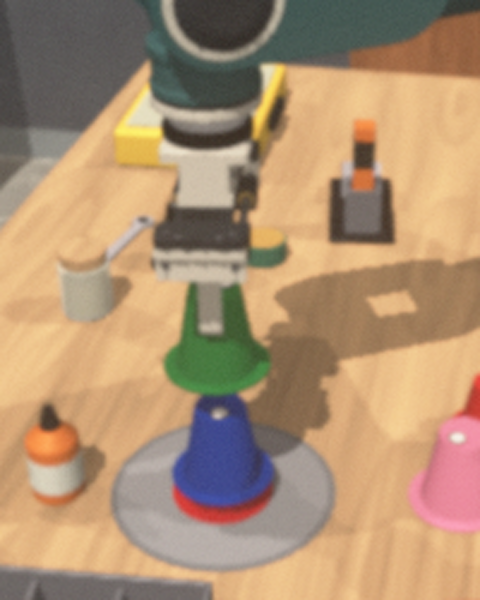

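Call:
play_rows(
  rows=[
    [[1,1,-0.1,-0.1,0],[1,2.5,-0.1,-0.1,0],[1,4,-0.1,-0.1,0],[1,5.5,-0.1,-0.1,0],[1,7,-0.1,-0.1,0],[1,8.2,-0.1,-0.1,0],[1,9.2,-0.1,-0.1,0],[1,9.8,-0.1,-0.1,0],[1,10.1,-0.1,-0.1,0],[1,10.1,-0.1,-0.1,0],[1,10.1,-0.1,-0.1,0]],
  ],
)

```text
clock: 39.6
eef_pos: [0.5387, 0.3214, 0.1165]
tcp_rot: [[0.001, 0.988, 0.154], [0.0, 0.154, -0.988], [-1.0, 0.001, -0.0]]
ft_force: [0.2, -0.0, -1.0]
opening: 0.602
```

```bash
python3 go.py .5386 .3208 .115 -81.2; python3 - <<'E'
from h import *
s=shot("side","s26"); crop(s,200,150,400,340,3,"s26c")
E
```

```text
to (0.5386, 0.3208, 0.115, -81.2) shift cm [ 0.15 -0.01  0.05] roll 0.0 | now [0.5387 0.3214 0.1165] yaw -81.2 q6 109.6 F [ 0.2 -0.  -1. ] t 39.6 op 0.602
```

View pics/s26c.png

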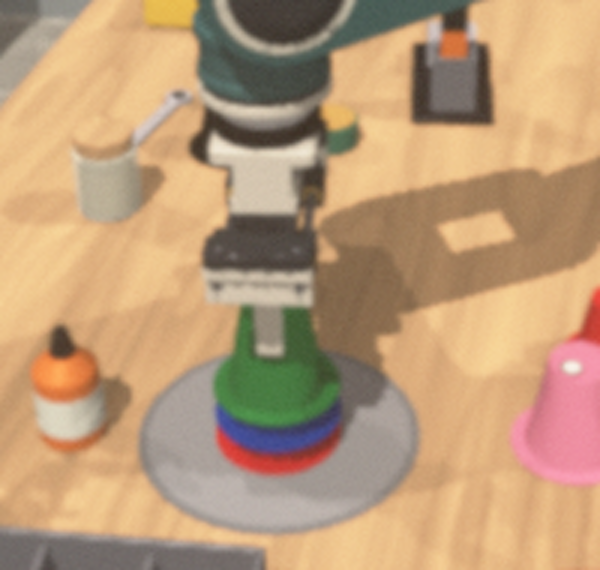

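Call:
play_rows(
  rows=[
    [[1,0.1,0,0,0],[1,0.15,0,0,0],[0,0.15,0,0,0],[0,0.15,0,0,0],[0,0.15,0,0,0],[0,0.15,0,0,0],[0,0.15,0,0,0],[0,0.15,0,0,0],[0,0.15,0,0,0],[0,0.15,0,0,0],[0,0.15,0,0,0],[0,0.15,0,0,0]],
  ],
)

```text
clock: 40.65
eef_pos: [0.5384, 0.3212, 0.1145]
tcp_rot: [[-0.0, 0.988, 0.154], [-0.0, 0.154, -0.988], [-1.0, -0.0, 0.0]]
ft_force: [0.3, 0.2, 0.1]
opening: 0.997
```

Call:
play_rows(
  rows=[
    [[0,-3,0,0,0],[0,-7,0,0,0],[0,-11,0,0,0],[0,-12,0,0,0],[0,-12,0,0,0],[0,-12,0,0,0]],
  ],
)

```text
clock: 41.15
eef_pos: [0.5385, 0.3213, 0.2346]
tcp_rot: [[0.001, 0.988, 0.154], [0.0, 0.154, -0.988], [-1.0, 0.001, -0.0]]
ft_force: [0.2, -0.2, -0.8]
opening: 1.0
```

```bash
python3 - <<'E'
from meas import *
t=shot("top","t27")
g=t.max(2);x,y=362,148
for V in(50,62):
    m=np.zeros(t.shape[:2],np.uint8);m[y-34:y+34,x-34:x+34]=((g<V)*255).astype(np.uint8)[y-34:y+34,x-34:x+34]
    m=cv2.morphologyEx(m,cv2.MORPH_OPEN,np.ones((5,5)))
    cs,_=cv2.findContours(m,cv2.RETR_EXTERNAL,cv2.CHAIN_APPROX_NONE);k=cv2.convexHull(max(cs,key=cv2.contourArea))
    P=cast("top",k[:,0],.003);f=lambda c:np.hypot(P[:,0]-c[0],P[:,1]-c[1])-c[2]
    print(least_squares(f,[.69,-.107,.049],loss="soft_l1",f_scale=.001).x)
print(cup(t,"black",(x,y))[2:])
E
python3 go.py .6928 -.1073 .235 -81.2
```

```text
[ 0.69254901 -0.10734282  0.04514608]
[ 0.69252501 -0.10722866  0.04565006]
(array([366.07433962, 137.10528302]), array([ 0.70480642, -0.11106456,  0.08      ]))
to (0.6928, -0.1073, 0.235, -81.2) shift cm [-0.15  8.69 44.71] roll 0.0 | now [0.5382 0.3211 0.2334] yaw -81.2 q6 109.6 F [-0.5  0.4 -0. ] t 41.2 op 1.0
```

View pics/t27.png

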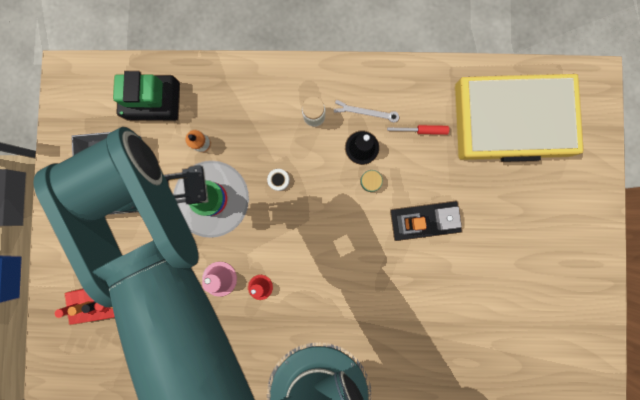

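Call:
play_rows(
  rows=[
    [[0,0,8.7,44.7,0],[0,0,8.7,44.7,0],[0,0,8.7,44.7,0],[0,0,8.7,44.7,0],[0,0,8.7,44.7,0],[0,0,8.7,44.7,0],[0,0,8.7,44.7,0],[0,0,8.7,44.7,0],[0,0,8.7,44.7,0],[0,0,8.7,44.7,0],[0,0,8.7,44.7,0],[0,0,8.7,44.7,0]],
  ],
)

```text
clock: 42.2
eef_pos: [0.6936, -0.1129, 0.2312]
tcp_rot: [[-0.004, 0.989, 0.15], [-0.001, 0.15, -0.989], [-1.0, -0.004, 0.0]]
ft_force: [-0.4, 0.5, -1.7]
opening: 0.999
```

Call:
play_rows(
  rows=[
    [[0,0,0,0,0],[0,0,0,0,0],[0,0,0,0,0],[0,0,0,0,0],[0,0,0,0,0]],
  ],
)

```text
clock: 42.62
eef_pos: [0.6929, -0.106, 0.2346]
tcp_rot: [[0.0, 0.988, 0.155], [-0.0, 0.155, -0.988], [-1.0, 0.0, 0.0]]
ft_force: [-0.2, -0.3, -0.4]
opening: 0.999
```

```bash
python3 go.py .6926 -.1073 .067 -81.2; python3 - <<'E'
from h import *
s=shot("side","s28"); crop(s,200,60,420,320,2.3,"s28c")
E
```

```text
to (0.6926, -0.1073, 0.067, -81.2) shift cm [16.76 -0.06  0.13] roll 0.1 | now [ 0.6929 -0.106   0.2346] yaw -81.1 q6 70.3 F [-0.2 -0.3 -0.4] t 42.62 op 0.999
```

View pics/s28c.png

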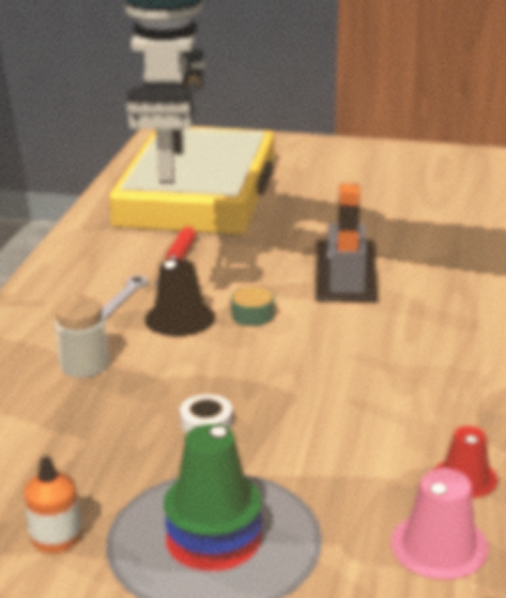

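Call:
play_rows(
  rows=[
    [[0,2,0,0.1,0],[0,5,0,0.1,0],[0,8,0,0.1,0],[0,11,0,0.1,0],[0,14,0,0.1,0],[0,16,0,0.1,0],[0,16.8,0,0.1,0],[0,16.8,0,0.1,0],[0,16.8,0,0.1,0],[0,16.8,0,0.1,0]],
  ],
)

```text
clock: 43.5
eef_pos: [0.6941, -0.1081, 0.0687]
tcp_rot: [[0.003, 0.988, 0.154], [-0.0, 0.154, -0.988], [-1.0, 0.002, 0.001]]
ft_force: [0.2, 0.3, 0.6]
opening: 0.999
```

Call:
play_rows(
  rows=[
    [[1,0,0,0,0],[1,0,0,0,0],[1,0,0,0,0],[1,0,0,0,0],[1,0,0,0,0],[1,0,0,0,0],[1,0,0,0,0],[1,0,0,0,0],[1,0,0,0,0],[1,0,0,0,0],[1,0,0,0,0]],
  ],
)

```text
clock: 44.42
eef_pos: [0.6933, -0.108, 0.0665]
tcp_rot: [[-0.0, 0.988, 0.154], [0.0, 0.154, -0.988], [-1.0, 0.0, -0.0]]
ft_force: [0.1, -0.2, 0.4]
opening: 0.607
```

Call:
play_rows(
  rows=[
    [[1,-1,0,0,0],[1,-3,0,0,0],[1,-6,0,0,0],[1,-9,0,0,0],[1,-12,0,0,0],[1,-15,0,0,0],[1,-17,0,0,0],[1,-17,0,0,0],[1,-17,0,0,0],[1,-17,0,0,0]],
  ],
)

```text
clock: 45.25
eef_pos: [0.6928, -0.108, 0.235]
tcp_rot: [[-0.002, 0.988, 0.154], [0.0, 0.154, -0.988], [-1.0, -0.002, -0.001]]
ft_force: [-0.8, -1.1, -2.2]
opening: 0.605
```

```bash
python3 go.py .5386 .3208 .24 -81.2; python3 - <<'E'
from h import *
s=shot("side","s29"); crop(s,200,60,420,320,2.3,"s29c")
E
```

```text
to (0.5386, 0.3208, 0.24, -81.2) shift cm [ -0.46  -8.65 -44.74] roll 0.0 | now [ 0.6928 -0.108   0.235 ] yaw -81.2 q6 70.2 F [-0.8 -1.1 -2.2] t 45.25 op 0.605
```

View pics/s29c.png

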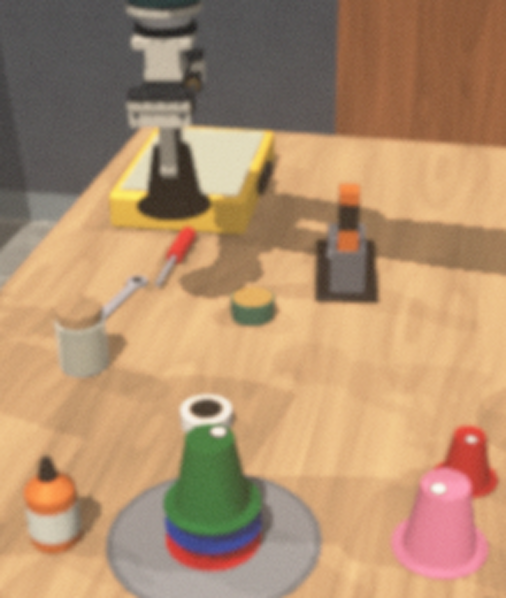

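Call:
play_rows(
  rows=[
    [[1,-0.5,-0.5,-2.5,0],[1,-0.5,-1.2,-6,0],[1,-0.5,-1.9,-9.8,0],[1,-0.5,-2.6,-13.6,0],[1,-0.5,-3.4,-17.4,0],[1,-0.5,-4.1,-21.2,0],[1,-0.5,-4.8,-25,0],[1,-0.5,-5.6,-28.8,0],[1,-0.5,-6.3,-32.6,0],[1,-0.5,-7,-36.4,0],[1,-0.5,-7.8,-40.2,0],[1,-0.5,-8.3,-43,0]],
  ],
)

```text
clock: 46.3
eef_pos: [0.5433, 0.3064, 0.2398]
tcp_rot: [[-0.002, 0.988, 0.155], [-0.001, 0.155, -0.988], [-1.0, -0.002, 0.0]]
ft_force: [0.2, 0.2, -1.6]
opening: 0.606
```

Call:
play_rows(
  rows=[
    [[1,0,-0.3,-1.7,0],[1,0,-0.3,-1.7,0],[1,0,-0.3,-1.7,0],[1,0,-0.3,-1.7,0],[1,0,-0.3,-1.7,0],[1,0,-0.3,-1.7,0]],
  ],
)

```text
clock: 46.8
eef_pos: [0.5399, 0.3194, 0.2412]
tcp_rot: [[-0.0, 0.988, 0.153], [-0.0, 0.153, -0.988], [-1.0, -0.0, 0.0]]
ft_force: [-0.8, 0.2, -2.4]
opening: 0.607
```

```bash
python3 go.py .5386 .3208 .1395 -81.2; python3 - <<'E'
from h import *
s=shot("side","s30"); crop(s,200,60,400,310,2.4,"s30c")
E
```

```text
to (0.5386, 0.3208, 0.1395, -81.2) shift cm [10.17 -0.11 -0.16] roll -0.0 | now [0.5399 0.3194 0.2412] yaw -81.2 q6 109.5 F [-0.8  0.2 -2.4] t 46.8 op 0.607
```

View pics/s30c.png

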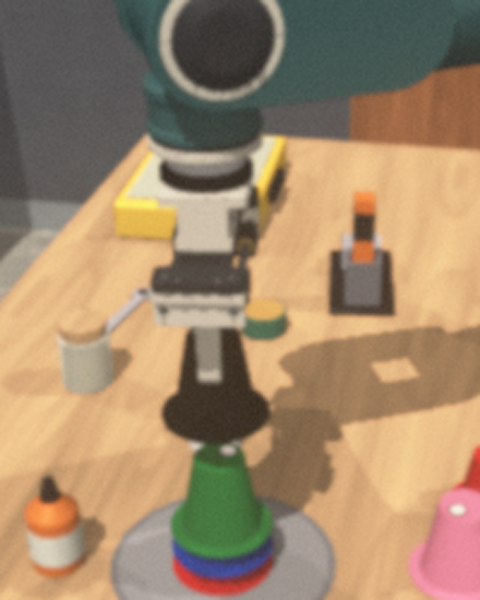

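Call:
play_rows(
  rows=[
    [[1,1,-0.1,-0.1,0],[1,2.5,-0.1,-0.1,0],[1,4,-0.1,-0.1,0],[1,5.5,-0.1,-0.1,0],[1,7,-0.1,-0.1,0],[1,8.2,-0.1,-0.1,0],[1,9.2,-0.1,-0.1,0],[1,9.8,-0.1,-0.1,0],[1,10.1,-0.1,-0.1,0],[1,10.1,-0.1,-0.1,0],[1,10.1,-0.1,-0.1,0],[1,10.1,-0.1,-0.1,0]],
  ],
)

```text
clock: 47.85
eef_pos: [0.5387, 0.3214, 0.1413]
tcp_rot: [[0.001, 0.988, 0.154], [0.001, 0.154, -0.988], [-1.0, 0.001, -0.0]]
ft_force: [-0.4, 0.5, -1.2]
opening: 0.607
```

```bash
python3 go.py .5386 .3208 .1385 -81.2; python3 - <<'E'
from h import *
s=shot("side","s31"); crop(s,200,150,400,340,3,"s31c")
E
```

```text
to (0.5386, 0.3208, 0.1385, -81.2) shift cm [ 0.28 -0.02  0.06] roll 0.0 | now [0.5387 0.3214 0.1413] yaw -81.2 q6 109.6 F [-0.4  0.5 -1.2] t 47.85 op 0.607
```

View pics/s31c.png

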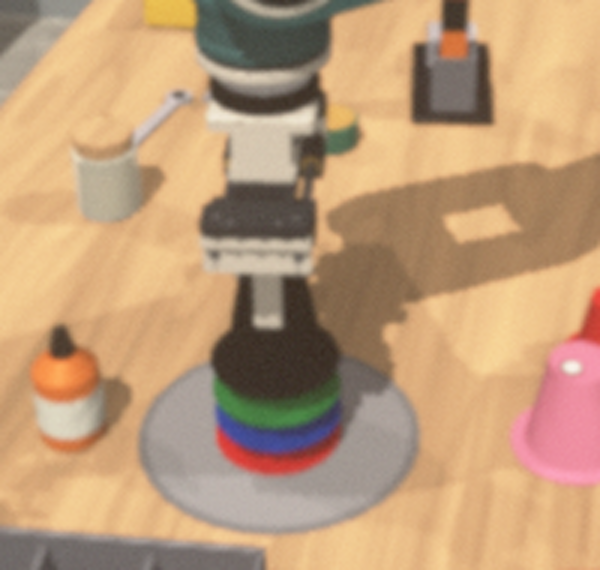

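Call:
play_rows(
  rows=[
    [[1,0.1,0,0,0],[1,0.2,0,0,0],[1,0.25,0,0,0],[0,0.25,0,0,0],[0,0.25,0,0,0],[0,0.25,0,0,0],[0,0.25,0,0,0],[0,0.25,0,0,0],[0,0.25,0,0,0],[0,0.25,0,0,0],[0,0.25,0,0,0],[0,0.25,0,0,0]],
  ],
)

```text
clock: 48.9
eef_pos: [0.5384, 0.3212, 0.138]
tcp_rot: [[-0.0, 0.988, 0.154], [-0.0, 0.154, -0.988], [-1.0, -0.0, 0.0]]
ft_force: [1.1, 0.3, 0.1]
opening: 1.001
```

Call:
play_rows(
  rows=[
    [[0,-3,0,0,0],[0,-7,0,0,0],[0,-11,0,0,0],[0,-14,0,0,0],[0,-14,0,4,0],[0,-14,0,8,0],[0,-14,0,12,0],[0,-14,0,16,0],[0,-14,0,20,0],[0,-14,0,24,0],[0,-14,0,24,0],[0,-14,0,24,0]],
  ],
)

```text
clock: 49.9
eef_pos: [0.5755, 0.0823, 0.2781]
tcp_rot: [[0.0, 0.989, 0.151], [0.0, 0.151, -0.989], [-1.0, 0.0, -0.0]]
ft_force: [-0.7, -0.7, 0.3]
opening: 1.0
```

```bash
python3 - <<'E'
from h import *
s=shot("side","s32"); t=shot("top","t32"); o=ctrl.get_obs(); print(o["clock"],o["eef_pos"],o["ft_force"])
crop(s,210,190,350,340,4,"s32c"); crop(t,170,155,255,245,6,"t32c"); crop(t,380,190,475,250,8,"dock32")
E
```

```text
50.0 [0.57525851 0.08450748 0.2780521 ] [-0.0494848   0.96489852 -0.82064904]
```

View pics/s32.png

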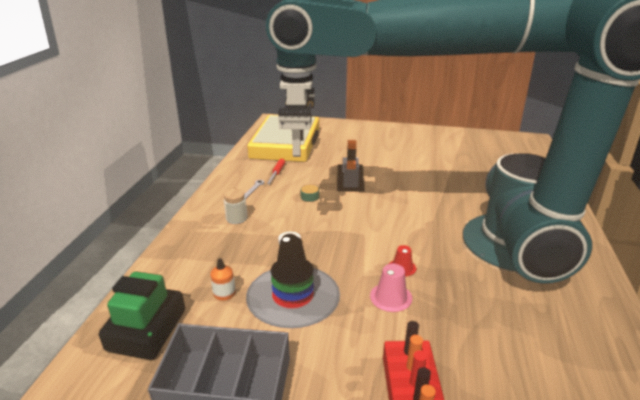

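View pics/s32c.png

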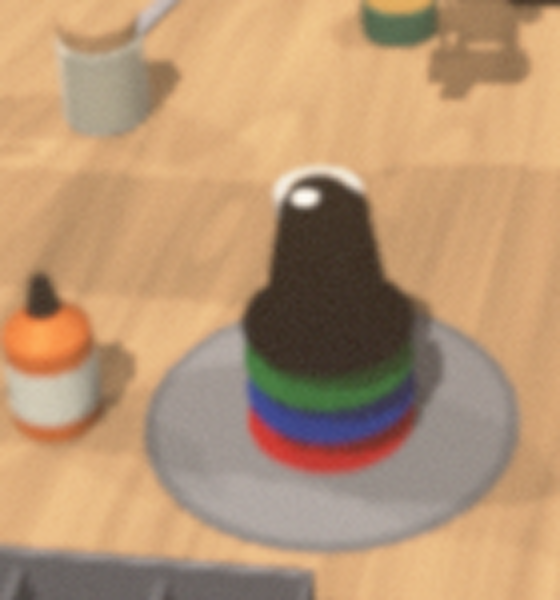

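View pics/t32.png

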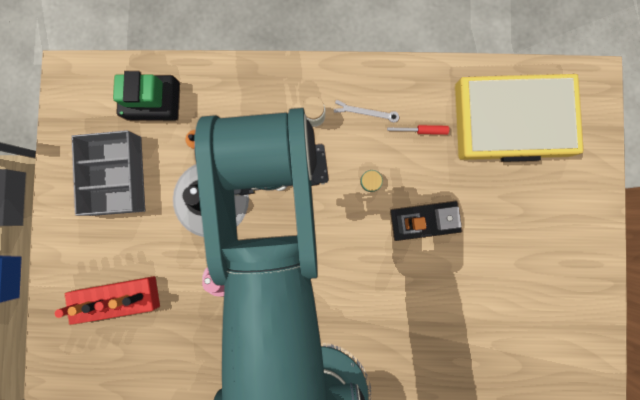

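View pics/dock32.png

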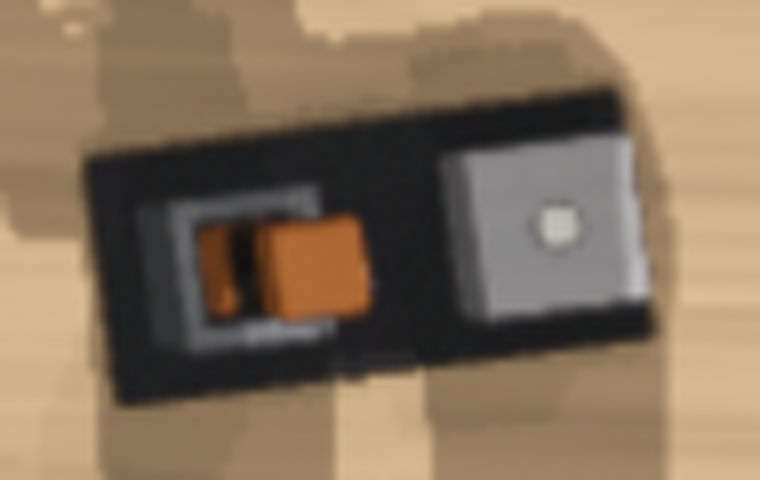

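```bash
python3 - <<'E'
from h import *
for n in("side0","s14","s32"):
    H=cv2.cvtColor(cv2.imread(f"pics/{n}.png"),cv2.COLOR_BGR2HSV)
    m=cv2.inRange(H,(4,130,120),(16,255,255))[130:175,340:362]
    ys,xs=np.nonzero(m); print(n,ys.min()+130,ys.max()+130,xs.min()+340,xs.max()+340)
ticket.hand_in(); print(ctrl.get_obs()["clock"])
E
```

```text
side0 140 168 347 356
s14 139 168 347 356
s32 140 168 347 356
the job is handed in; nothing more can be done
the job is handed in; nothing more can be done
```

The job is done and handed in at about 50 s. There was no yellow cup on the bench, so four cups were checked and stacked.

**Gauge:** I pressed it on the reference dot, then on red, green, blue and black. Each press sprang the tip in about 5 mm and was held for more than half a second. The gauge then went back in its dock. Its height in the side view matches the start to within a pixel; it sits about 1.5 mm to one side within the well's play.

**Stack:** The cups stand evenly nested on the middle of the mat in the order red, blue, green, black from the bottom. The gripper was clear of them in the last pictures. I left the small red cup, the pink cup and the other bench items alone. No cup looked knocked aside in the pictures taken before each press and grasp.

**Checks that were not clean:**
- **Red pressed twice:** the first press was about 3 mm or more off the dot's centre. I lifted and pressed again, this time on centre, before going on to green.
- **Reference press:** by arm position it was about 1.3 mm off centre. The blurred side view hinted at more, and I did not repeat it.

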